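# Load the vial rack and stack the second tier

## Task

Put the two loose small vials, one each, into the two empty wells of the vial rack standing on the counter. Then take the empty rack from the sloping draining stand and stack it on the loaded one the right way round, so that the single wide lug and the pair of narrow lugs drop fully home in their matching notches; set it down, do not drop it. Keep the vials upright and leave everything else where it stands.

Things in the scene. Friction and masses are not known exactly. Their poses are not given: they have to be found in the camera images.
- lower_rack: White plastic vial rack, loose, level on the counter, 194 long (x), 54 wide (y), 68 high (z), 0.26 kg. End panels 17 thick, 54 wide, z 8 to 68, with notches in their tops and lugs under them. Between them a block of four wells: 160 long, 36 wide, underside z 20, wall tops z 42. Vials in wells 2 and 4. Origin: middle of the underside, level with the lug tips.
- lower_well_1 (a point): Lower rack: centre of the floor of the well at its x -60, y 0, z 24, next to the two-notch end; empty at the start. All wells are 30 by 30, 18 deep, their floors 24 above the rack's underside.
- lower_well_2 (a point): The same for the well at x -20, holding a vial.
- lower_well_3 (a point): The same for the well at x 20, empty at the start.
- lower_well_4 (a point): The same for the well at x 60, next to the one-notch end, holding a vial.
- lower_wide_notch (a point): Lower rack, +x end: middle of the floor line of the single wide notch, at x 92, y 0, z 59. The notch is 30 wide (y), 9 deep from the panel's top, cut 10 in from the panel's outer face. It takes the wide lug with 2 mm of play all round.
- lower_twin_notch (a point): Lower rack, -x end: midway between the two narrow notches, at notch-floor level, x -92, y 0, z 59. Each is 14 wide, centred at y 16 and -16, 9 deep, cut 10 in from the outer face; 2 mm of play round the lugs.
- upper_rack: Second rack, empty, 0.26 kg, same shape and axes as lower_rack. Starts on the draining stand, lugs on the plate, tilted 26 degrees about its long axis, its +x end to the stand's +y. Grip it firmly across the 36 mm well block at mid-length (flat sides, z 20 to 42). Seated, its origin is 60 straight above the lower rack's, axes parallel and same way; turned end for end it stays up.
- upper_wide_lug (a point): Upper rack, +x end: tip of its one wide lug, x 93, y 0, z 0. The lug is 26 wide (y), 8 thick (x 89 to 97), 8 long, tapered 1.5 over the last 3.
- upper_twin_lugs (a point): Upper rack, -x end: midway between the tips of its two narrow lugs, x -93, y 0, z 0. Each is 10 wide, centred at y 16 and -16, 8 thick, 8 long, tapered as the wide one.
- drain_stand: Fixed stainless draining stand, 250 wide (its y), 118 deep, 57 high: a plate 236 wide and 98 long that rises at 26 degrees from its front (-x) edge at height 14 towards its +x, with two turned-up stops 20 high and 20 wide near the front edge, at y 90 and -90, which hold only the end panels of the rack. Between the stops the plate is clear. Origin: centre of its underside, z up.
- vial_1: 10 ml glass injection vial with paper label, aluminium crimp and white cap: 24 in diameter up to height 34, then a neck, and a 20 wide cap, 48 high over all, about 24 g. Origin: centre of its underside, z up. Loose, standing on the counter.
- vial_2: 10 ml glass injection vial with paper label, aluminium crimp and white cap: 24 in diameter up to height 34, then a neck, and a 20 wide cap, 48 high over all, about 24 g. Origin: centre of its underside, z up. Loose, standing on the counter.
- vial_3: 10 ml glass injection vial with paper label, aluminium crimp and white cap: 24 in diameter up to height 34, then a neck, and a 20 wide cap, 48 high over all, about 24 g. Origin: centre of its underside, z up. Stands in lower_well_2 from the start.
- vial_4: 10 ml glass injection vial with paper label, aluminium crimp and white cap: 24 in diameter up to height 34, then a neck, and a 20 wide cap, 48 high over all, about 24 g. Origin: centre of its underside, z up. Stands in lower_well_4 from the start.
- saline_bottle: Bystander: glass bottle, 40 diameter, 73 high, standing between rack and stand. Origin under its centre.
- syringe: Bystander: capped syringe lying on the counter, 175 long, 26 wide, 18 high. Origin near its middle.
- gallipot: Bystander: steel bowl, 84 diameter, 45 high. Origin under its centre.
- swab_jar: Bystander: jar, 72 diameter, 85 high. Origin under its centre.
- ice_pack: Bystander: flat ice pack, 100 by 165, 30 high. Origin under its centre.
- gel_pump: Bystander: white pump bottle, 64 diameter, 180 high. Origin under its centre.
Not all that is in view belongs to the job. Leave any blue look-alike of the vial_1 alone. Leave any red look-alike of the vial_4 alone.

How it is judged:
On the way, in this order (a step that is already met when the one before it is completed fails the run):
1. each of the two empty wells holds one of the loose vials, upright on the well floor and let go, the other two vials still in theirs ((((horizontal distance between vial_1 and lower_well_1 below 0.007 m and z of vial_1 in the frame of lower_well_1 between -0.003 and 0.003 m and angle between vial_1's own z axis and vertical below 0.15 rad) and (horizontal distance between vial_2 and lower_well_3 below 0.007 m and z of vial_2 in the frame of lower_well_3 between -0.003 and 0.003 m and angle between vial_2's own z axis and vertical below 0.15 rad)) or ((horizontal distance between vial_2 and lower_well_1 below 0.007 m and z of vial_2 in the frame of lower_well_1 between -0.003 and 0.003 m and angle between vial_2's own z axis and vertical below 0.15 rad) and (horizontal distance between vial_1 and lower_well_3 below 0.007 m and z of vial_1 in the frame of lower_well_3 between -0.003 and 0.003 m and angle between vial_1's own z axis and vertical below 0.15 rad))) and horizontal distance between vial_3 and lower_well_2 below 0.007 m and z of vial_3 in the frame of lower_well_2 between -0.003 and 0.003 m and angle between each of vial_3, vial_4's own z axis and vertical below 0.15 rad and horizontal distance between vial_4 and lower_well_4 below 0.007 m and z of vial_4 in the frame of lower_well_4 between -0.003 and 0.003 m and contact force between each of vial_1, vial_2 and the fingers below 0.1 N), for 0.2 s.
2. the second rack sits on the loaded one, wide lug over wide notch, fully down (horizontal distance between upper_wide_lug and lower_wide_notch below 0.006 m and horizontal distance between upper_twin_lugs and lower_twin_notch below 0.006 m and z of upper_rack in the frame of lower_rack between 0.0575 and 0.0625 m and angle between the z axis of upper_rack and the z axis of lower_rack, either way round below 0.035 rad and angle between lower_rack's own z axis and vertical below 0.05 rad), for 0.2 s.
At the end, for the whole second after the job is handed in: Every well of the lower rack holds one upright vial (7 mm of centre, 3 mm of floor, 0.15 rad); the upper rack sits on it the right way round, both ends within 6 mm of their notches, 57.5 to 62.5 mm above it, parallel within 0.035 rad; both released and at rest (all of step 2 and (((horizontal distance between vial_1 and lower_well_1 below 0.007 m and z of vial_1 in the frame of lower_well_1 between -0.003 and 0.003 m and angle between vial_1's own z axis and vertical below 0.15 rad) and (horizontal distance between vial_2 and lower_well_3 below 0.007 m and z of vial_2 in the frame of lower_well_3 between -0.003 and 0.003 m and angle between vial_2's own z axis and vertical below 0.15 rad)) or ((horizontal distance between vial_2 and lower_well_1 below 0.007 m and z of vial_2 in the frame of lower_well_1 between -0.003 and 0.003 m and angle between vial_2's own z axis and vertical below 0.15 rad) and (horizontal distance between vial_1 and lower_well_3 below 0.007 m and z of vial_1 in the frame of lower_well_3 between -0.003 and 0.003 m and angle between vial_1's own z axis and vertical below 0.15 rad))) and horizontal distance between vial_3 and lower_well_2 below 0.007 m and z of vial_3 in the frame of lower_well_2 between -0.003 and 0.003 m and angle between each of vial_3, vial_4's own z axis and vertical below 0.15 rad and horizontal distance between vial_4 and lower_well_4 below 0.007 m and z of vial_4 in the frame of lower_well_4 between -0.003 and 0.003 m and contact force between each of upper_rack, lower_rack and the fingers below 0.1 N and linear speed of each of upper_rack, lower_rack below 0.02 m/s); the robot touches nothing.
It fails at once if a vial is knocked over or tipped beyond 0.8 rad (angle between any of vial_1, vial_2, vial_3, vial_4's own z axis and vertical above 0.8 rad).
It fails at once if the upper rack is dropped: it falls faster than 0.5 m/s with no finger on it (linear speed of upper_rack above 0.5 m/s and contact force between upper_rack and the fingers below 0.1 N).
It fails at once if a bystander is shifted by more than 30 mm (distance of any of saline_bottle, syringe, gallipot, swab_jar, ice_pack, gel_pump from where it was at the start of the episode above 0.03 m).
It also fails if it takes over 72 s, if anything falls off the work surface, if the arm or the gripper's body presses on something with over 40 N, if the wrist force passes 120 N, or if a joint passes its speed limit or range.

## Robot

A 7-joint arm with a two-finger parallel gripper is mounted at the origin on the work surface. World frame = base frame: x ahead of the robot, y to its left, z up, the work surface at z = 0. Lengths are in m, angles in rad, forces in N, time in s.
With the tool pointing down it reaches from about 0.35 to 0.9 m from the base axis. Payload 19.9 kg.
Tool frame: the origin (TCP) lies at the very end of the fingers, on their centre line; the grasp point (between the pads) lies 19 mm behind it; z points along the fingers, y is the line along which they close (so a half turn about z gives the same grasp; the last joint's range is limited). The gripper opens to 94 mm and grips with 3 to 60 N. Pads are 16 mm wide; open, the fingers measure 119 mm over their backs; the gripper's body (75 mm by 177 mm) begins 78 mm behind the grasp point.
Start: joints at [-1.268, 0.417, -0.01, 1.614, 0.005, 1.111, -0.053], TCP at [0.211, 0.588, 0.205] pointing down, gripper open.
Joint ranges: [-2.81, 2.81], [-0.39, 2.02], [-1.27, 1.25], [0.06, 2.57], [-1.19, 4.33], [0.19, 2], [-2.82, 2.82]. Speed limits (rad/s): [1.89, 1.89, 2.39, 2.39, 3.01, 3.01, 3.01].

## Interface

Orientations are given as a unit quaternion [x, y, z, w].
In Python, from cell import * gives the robot as it stands.
- The arm moves only by the tool send_rows, never from a script. Its argument "commands" is a list of rows, each an object with "claw": the gripper's target within -1 to 1 (shut at 1, half-way at 0, fully open at -1); "translation": the shift along the tool's x, y, z in mm, a list of three; "dr": the turn, a rotation vector about the tool's x, y, z in degrees, a list of three. A call has 1 to 20 rows; each row shifts and turns the commanded pose from where the row before left it, along the tool's axes as they then stand; what a row does not reach is not made up. A row lasts 1/12 s, in which the tool goes at most 41.7 mm and 7.16 degrees, less where a joint would pass 70% of its speed; a pose out of reach is approached as far as the arm can. A call is refused whole if a number of a shift passes 41.7 or a number of a turn 7.16, either way. A call with a gripper value outside its range is refused whole. The fingers move at their own pace and stop on an object; "grip_force" is the grip in N (left out, the last holds). Time passes only in rows, so rows that do not move let the fingers close. It gives the time, the measured TCP pose, the force, the opening and the grip force at its end, in the units of the state.
- state(): the state, without advancing time (a new reading comes with each control period).
- camera(name): name is "scene" or "side" or "wrist"; returns (picture, depth): 384x512x3 uint8, red, green, blue; 384x512 float32, m along the optical axis (not along the pixel's ray), 0 where there is no reading.
- calibration(name): a dict with "fx", "fy", "cx", "cy" (pixels), "dist_coeffs" ([k1, k2, p1, p2, k3] as OpenCV has them; the pictures are not rectified), "xyz" and "orientation" of the camera in the world; the wrist camera has in their place "hand_eye" (4x4, takes a point from camera to tool coordinates, whose origin is the TCP and whose axes are the flange's). Camera axes: x right, y down, z forward; pixel columns grow to the right and rows downward; lengths in m; the calibration is good to about 2 mm. A picture is of the moment at which its call begins: read the wrist's pose just before it. calibration takes no time and is no camera call.
- hand_in(): hands the job in; it is judged then, once.
The state is a dict: "clock": time; "q": joint angles; "dq": joint speeds; "tau": joint torques, N m; "tool_pos": TCP position; "tcp_rot": TCP orientation; "force": force on the tool from outside, world axes, zero at the start; "moment": the same for the moment, N m; "opening": finger opening in m; "finger_force": force on a finger pad.
Only numpy, scipy, OpenCV 4.12 (cv2) and the standard library are available. Lean on these libraries where they do the work, as an engineer would, in place of code of your own. Each camera call takes 0.05 s, during which the arm holds its last target. There are 200 camera calls.

## Working session

There is one attempt and no reset: what is moved stays moved. The work goes in short steps, Python scripts to look and compute and a tool call to move; the robot and the scene stay as the last step left them, time stands still between calls to the robot, and variables do not carry over. Pictures are saved under pics/ and viewed, at most 10 in all, crops included, and the job is handed in when it is done.

Besides the shell and the picture viewer there is one more tool, called after "Request:" by a JSON object that holds its "api" and its "payload". send_rows: Moves the arm, as the interface text tells. Its arguments: {"type":"object","properties":{"commands":{"type":"array","items":{"type":"object","properties":{"claw":{"type":"number"},"translation":{"type":"array","items":{"type":"number"}},"dr":{"type":"array","items":{"type":"number"}}}}},"grip_force":{"type":"number"}},"required":["commands"]}

```bash
mkdir -p pics
cat > h.py <<'E'
from cell import *
import numpy as np, cv2
from scipy.spatial.transform import Rotation as R
def cam(n):
    s=state(); im,d=camera(n); c=calibration(n)
    K=np.array([[c['fx'],0,c['cx']],[0,c['fy'],c['cy']],[0,0,1]]); D=np.array(c['dist_coeffs'])
    if 'hand_eye' in c:
        T=np.eye(4);T[:3,:3]=R.from_quat(s['tcp_rot']).as_matrix();T[:3,3]=s['tool_pos'];T=T@np.array(c['hand_eye'])
    else:
        T=np.eye(4);T[:3,:3]=R.from_quat(c['orientation']).as_matrix();T[:3,3]=c['xyz']
    return im,d,K,D,T
def rays(uv,K,D,T):
    p=cv2.undistortPoints(np.array(uv,float).reshape(-1,1,2),K,D)[:,0]
    return np.c_[p,np.ones(len(p))]@T[:3,:3].T
def onplane(uv,z,K,D,T):
    r=rays(uv,K,D,T); return T[:3,3]+r*((z-T[2,3])/r[:,2])[:,None]
def cloud(d,K,D,T):
    h,w=d.shape; g=np.stack(np.meshgrid(np.arange(w),np.arange(h)),-1).reshape(-1,2)
    P=rays(g,K,D,T)*d.reshape(-1,1)+T[:3,3]; P[d.ravel()==0]=np.nan
    return P.reshape(h,w,3)
E
python3 - <<'E'
from h import *
s=state();print(s)
ims=[]
for n in('scene','side','wrist'):
    im,d,K,D,T=cam(n); np.savez(f'{n}0.npz',im=im,d=d,K=K,D=D,T=T)
    cv2.imwrite(f'pics/{n}0.png',im[...,::-1]); print(n,K[0,0],T.round(3).tolist(),(d>0).mean())
E
```

```text
{'clock': 0.0, 'q': array([-1.26846779,  0.41797144, -0.01033145,  1.61417363,  0.00470329,
        1.11070997, -0.05299947]), 'dq': array([-0.00082792,  0.00052892,  0.0002721 , -0.00124035,  0.00304049,
        0.00147001,  0.00038405]), 'tau': array([ 1.85665856e-03, -8.51246381e+01,  6.39401637e-01, -4.25990725e+01,
       -4.87782969e-02,  1.87242252e-02,  1.28090569e-04]), 'tool_pos': array([0.21055168, 0.5880592 , 0.20482697]), 'tcp_rot': array([ 1.71050823e-01,  9.85262012e-01, -6.15810587e-04, -6.44634254e-05]), 'force': array([-0.47935731,  1.18421977, -0.15018184]), 'moment': array([ 0.03534907, -0.02132236, -0.00515196]), 'finger_force': 0.0, 'opening': 0.09392362524417266}
scene 476.2932894584997 [[-0.596, 0.675, -0.434, 1.226], [0.803, 0.506, -0.315, 0.51], [0.007, -0.537, -0.844, 1.326], [0.0, 0.0, 0.0, 1.0]] 0.9958089192708334
side 349.88543330731244 [[0.967, -0.162, 0.195, 0.388], [-0.253, -0.676, 0.692, -0.586], [0.02, -0.719, -0.695, 0.689], [0.0, 0.0, 0.0, 1.0]] 0.9960734049479166
wrist 277.84056131791624 [[0.337, 0.915, 0.221, 0.145], [0.941, -0.327, -0.081, 0.612], [-0.002, 0.236, -0.972, 0.383], [0.0, 0.0, 0.0, 1.0]] 0.9952901204427084
```

View pics/scene0.png

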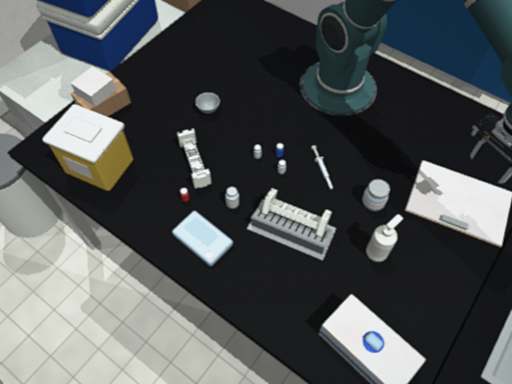

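View pics/side0.png

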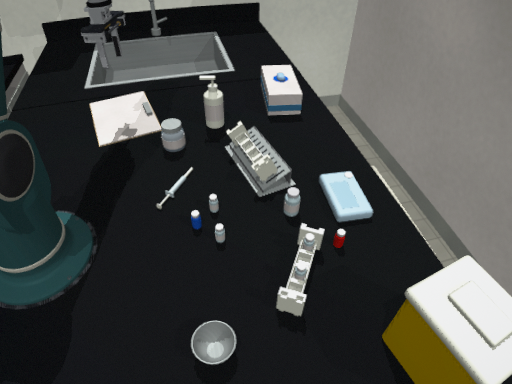

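The scene view shows the lower rack at about (195,158), white vials at (258,152) and (282,167), and a blue look-alike at (280,150). The saline bottle is at (232,197) and the stand with the upper rack at (293,225). The side view shows vials at (214,203) and (220,233), blue at (197,219), and the rack from (311,237) to (291,300).

Run:
```python
from h import *
for n,pts in(('scene',dict(vA=(258,149),vB=(282,163),blue=(280,147),sal=(232,190),e1=(186,134),e2=(202,178),us=(270,197),ue=(324,217),jar=(376,185),gal=(207,100),syr=(322,166),pump=(380,240),ice=(203,237),red=(184,191),f=(490,130))),
 ('side',dict(vA=(214,197),vB=(220,228),blue=(196,213),sal=(292,192),e1=(311,233),e2=(291,298)))):
    z=np.load(n+'0.npz'); P=cloud(z['d'],z['K'],z['D'],z['T'])
    for k,(u,v) in pts.items(): print(n,k,P[v,u].round(3))
    # blobs above counter
    W=P[...,2]; X=P[...,0];Y=P[...,1]
    m=((W>.012)&(W<.3)&(X>.25)&(X<1)&(Y>-.5)&(Y<.55)).astype(np.uint8)
    c,l,st,ce=cv2.connectedComponentsWithStats(m)
    for i in range(1,c):
        if st[i,4]>25:
            q=P[l==i]; print(n,ce[i].round(),st[i,4],q.min(0).round(3),q.max(0).round(3))
```

```text
scene vA [ 0.452 -0.045  0.049]
scene vB [0.451 0.051 0.049]
scene blue [0.403 0.01  0.052]
scene sal [ 0.639 -0.007  0.069]
scene e1 [ 0.558 -0.267  0.068]
scene e2 [ 0.652 -0.12   0.049]
scene us [0.606 0.112 0.101]
scene ue [0.565 0.278 0.098]
scene jar [0.362 0.344 0.079]
scene gal [ 0.364 -0.343  0.015]
scene syr [0.361 0.154 0.017]
scene pump [0.543 0.447 0.116]
scene ice [0.805 0.01  0.03 ]
scene red [ 0.724 -0.134  0.049]
scene f [0.212 0.536 0.344]
scene [208. 101.] 295 [ 0.342 -0.362  0.012] [ 0.427 -0.277  0.049]
scene [ 93. 149.] 4183 [ 0.706 -0.5    0.012] [ 0.893 -0.343  0.208]
scene [194. 158.] 791 [ 0.525 -0.296  0.013] [ 0.676 -0.102  0.077]
scene [258. 150.] 71 [ 0.435 -0.062  0.012] [ 0.458 -0.039  0.054]
scene [280. 149.] 68 [ 0.383 -0.007  0.013] [0.407 0.017 0.052]
scene [323. 167.] 46 [0.333 0.125 0.012] [0.385 0.186 0.02 ]
scene [282. 166.] 70 [0.437 0.039 0.014] [0.462 0.063 0.053]
scene [376. 194.] 599 [0.337 0.321 0.012] [0.408 0.393 0.092]
scene [232. 196.] 205 [ 0.624 -0.022  0.012] [0.666 0.018 0.081]
scene [184. 194.] 78 [ 0.713 -0.145  0.012] [ 0.735 -
[... 648 characters left out ...]
6.] 2147 [0.529 0.077 0.012] [0.677 0.323 0.106]
side [345. 196.] 1694 [ 0.747 -0.083  0.012] [0.854 0.085 0.035]
side [174. 186.] 72 [0.33  0.12  0.012] [0.383 0.186 0.019]
side [292. 200.] 348 [ 0.626 -0.025  0.012] [0.666 0.012 0.076]
side [213. 201.] 128 [0.437 0.037 0.012] [0.462 0.058 0.051]
side [195. 218.] 134 [ 0.385 -0.009  0.013] [0.409 0.014 0.05 ]
side [219. 231.] 144 [ 0.435 -0.066  0.013] [ 0.459 -0.042  0.051]
side [300. 271.] 1765 [ 0.527 -0.296  0.012] [ 0.676 -0.105  0.076]
side [339. 237.] 145 [ 0.711 -0.15   0.013] [ 0.733 -0.127  0.05 ]
side [448. 319.] 10240 [ 0.704 -0.5    0.012] [ 0.879 -0.345  0.204]
side [213. 339.] 997 [ 0.347 -0.361  0.012] [ 0.428 -0.278  0.047]
```

```bash
cat >> h.py <<'E'
def yawrot(deg,tilt=None):
    # tool z down, tool y at yaw deg
    a=np.radians(deg); y=np.array([np.cos(a),np.sin(a),0]); z=np.array([0,0,-1.]); x=np.cross(y,z)
    return R.from_matrix(np.c_[x,y,z])
def plan(pos,rot,n=None,p0=None,r0=None):
    s=state(); p0=s['tool_pos'] if p0 is None else np.array(p0); r0=R.from_quat(s['tcp_rot']) if r0 is None else r0
    v=(r0.inv()*rot).as_rotvec(); dp=np.array(pos)-p0
    if n is None: n=int(np.ceil(max(np.degrees(np.abs(v)).max()/6.5,np.linalg.norm(dp)/.035,1)))
    w=v/n; M=sum((r0*R.from_rotvec(w*k)).as_matrix() for k in range(n))
    t=np.linalg.solve(M,dp)
    path=[p0]
    for k in range(n): path.append(path[-1]+(r0*R.from_rotvec(w*k)).apply(t))
    print('n',n,'t',(t*1e3).round(1).tolist(),'dr',np.degrees(w).round(2).tolist(),'mid',path[n//2].round(3))
E
python3 - <<'E'
from h import *
s=state(); p=s['tool_pos']+[0,0,.08]
plan([.52,-.1,.26],yawrot(-31),p0=p)
# stand fit
for n in('scene','side'):
    z=np.load(n+'0.npz'); P=cloud(z['d'],z['K'],z['D'],z['T']).reshape(-1,3)
    for lo,hi,nm in((((.52,.07,.012)),(.685,.33,.12),'stand'),((.52,-.3,.012),(.69,-.1,.09),'rack')):
        q=P[((P>lo)&(P<hi)).all(1)]
        r=cv2.minAreaRect((q[:,:2]*1000).astype(np.float32)); print(n,nm,r)
        if nm=='stand':
            for zz in(.02,.04,.06,.085): 
                a=q[abs(q[:,2]-zz)<.01]; print(zz,a.mean(0).round(3),len(a))
E
```

```text
n 22 t [-39.2, 1.5, 1.1] dr [-0.0, 0.0, 4.6] mid [0.528 0.317 0.272]
scene stand ((599.61767578125, 198.26113891601562), (111.06822204589844, 236.36642456054688), 11.341644287109375)
0.02 [0.621 0.213 0.022] 339
0.04 [0.621 0.207 0.041] 967
0.06 [0.61  0.201 0.058] 820
0.085 [0.585 0.194 0.083] 226
scene rack ((599.6612548828125, -200.25723266601562), (204.4108428955078, 54.526187896728516), 56.510555267333984)
side stand ((600.8265991210938, 197.30287170410156), (107.80756378173828, 236.3046875), 11.779590606689453)
0.02 [0.586 0.17  0.019] 429
0.04 [0.622 0.177 0.043] 528
0.06 [0.612 0.19  0.058] 745
0.085 [0.582 0.172 0.084] 284
side rack ((602.71923828125, -199.3499755859375), (198.05067443847656, 53.44709014892578), 56.26384353637695)
```

Request:
{"api": "send_rows", "payload": {"commands": [{"claw": -1, "translation": [0, 0, -40], "dr": [0, 0, 0]}, {"claw": -1, "translation": [0, 0, -40], "dr": [0, 0, 0]}, {"claw": -1, "translation": [-39.2, 1.5, 1.1], "dr": [0, 0, 4.6]}, {"claw": -1, "translation": [-39.2, 1.5, 1.1], "dr": [0, 0, 4.6]}, {"claw": -1, "translation": [-39.2, 1.5, 1.1], "dr": [0, 0, 4.6]}, {"claw": -1, "translation": [-39.2, 1.5, 1.1], "dr": [0, 0, 4.6]}, {"claw": -1, "translation": [-39.2, 1.5, 1.1], "dr": [0, 0, 4.6]}, {"claw": -1, "translation": [-39.2, 1.5, 1.1], "dr": [0, 0, 4.6]}, {"claw": -1, "translation": [-39.2, 1.5, 1.1], "dr": [0, 0, 4.6]}, {"claw": -1, "translation": [-39.2, 1.5, 1.1], "dr": [0, 0, 4.6]}, {"claw": -1, "translation": [-39.2, 1.5, 1.1], "dr": [0, 0, 4.6]}, {"claw": -1, "translation": [-39.2, 1.5, 1.1], "dr": [0, 0, 4.6]}, {"claw": -1, "translation": [-39.2, 1.5, 1.1], "dr": [0, 0, 4.6]}, {"claw": -1, "translation": [-39.2, 1.5, 1.1], "dr": [0, 0, 4.6]}, {"claw": -1, "translation": [-39.2, 1.5, 1.1], "dr": [0, 0, 4.6]}, {"claw": -1, "translation": [-39.2, 1.5, 1.1], "dr": [0, 0, 4.6]}, {"claw": -1, "translation": [-39.2, 1.5, 1.1], "dr": [0, 0, 4.6]}, {"claw": -1, "translation": [-39.2, 1.5, 1.1], "dr": [0, 0, 4.6]}, {"claw": -1, "translation": [-39.2, 1.5, 1.1], "dr": [0, 0, 4.6]}, {"claw": -1, "translation": [-39.2, 1.5, 1.1], "dr": [0, 0, 4.6]}]}}

```text
clock: 1.82
tool_pos: [0.5663, 0.0467, 0.2654]
tcp_rot: [0.781, 0.624, -0.0, 0.0]
force: [1.4, 0.6, -0.3]
opening: 0.0938
finger_force: 0.0
```

Request:
{"api": "send_rows", "payload": {"commands": [{"claw": -1, "translation": [-39.2, 1.5, 1.1], "dr": [0, 0, 4.6]}, {"claw": -1, "translation": [-39.2, 1.5, 1.1], "dr": [0, 0, 4.6]}, {"claw": -1, "translation": [-39.2, 1.5, 1.1], "dr": [0, 0, 4.6]}, {"claw": -1, "translation": [-39.2, 1.5, 1.1], "dr": [0, 0, 4.6]}, {"claw": -1, "translation": [0, 0, 0], "dr": [0, 0, 0]}, {"claw": -1, "translation": [0, 0, 0], "dr": [0, 0, 0]}, {"claw": -1, "translation": [0, 0, 0], "dr": [0, 0, 0]}]}}

```text
clock: 2.4
tool_pos: [0.5203, -0.1, 0.2612]
tcp_rot: [0.87, 0.494, 0.0, -0.0]
force: [-0.6, -0.3, -0.2]
opening: 0.094
finger_force: 0.0
```

Run:
```python
from h import *
n='wrist'; s=state(); print(s['tool_pos'],s['q'].round(2),s['clock'])
im,d,K,D,T=cam(n); np.savez('wrist1.npz',im=im,d=d,K=K,D=D,T=T); cv2.imwrite('pics/wrist1.png',im[...,::-1])
```

```text
[ 0.52034816 -0.1000144   0.26123476] [-0.42  0.23  0.65  1.8  -0.15  1.17 -0.26] 2.4
```

View pics/wrist1.png

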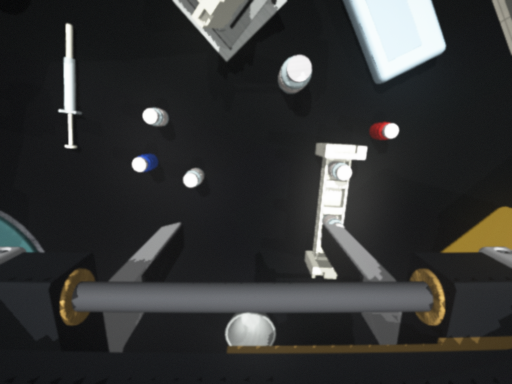

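Wrist view: white vials at (154,116) and (194,178), blue at (145,163), saline at (295,73). The lower rack runs from (340,150) to (320,265), with a vial against its upper panel, so that end should be the one-notch (+x) end.

Run:
```python
from h import *
z=np.load('wrist1.npz'); im,d,K,D,T=[z[k] for k in('im','d','K','D','T')]
P=cloud(d,K,D,T)
# vial tops
for nm,(u,v) in dict(A=(194,178),B=(154,116),v4=(340,172)).items():
    W=P[v-22:v+22,u-22:u+22].reshape(-1,3); c=P[v,u]
    zt=W[np.linalg.norm(W[:,:2]-c[:2],axis=1)<.02]; t=zt[zt[:,2]>np.nanmax(zt[:,2])-.006]
    print(nm,c.round(4),'top mean',t.mean(0).round(4),(t.min(0)/2+t.max(0)/2).round(4),len(t))
    m=((P[...,2]>c[2]-.006)&(np.linalg.norm(P[...,:2]-c[:2],axis=2)<.016)).astype(np.uint8)
    uv=np.argwhere(m)[:,::-1].mean(0); print(' ray centre',uv,onplane([uv],c[2],K,D,T).round(4))
m=((P[...,2]>.058)&(P[...,2]<.08)&(P[...,0]>.5)&(P[...,0]<.72)&(P[...,1]<-.08)&(P[...,1]>-.3))
pts=P[m]; r=cv2.minAreaRect((pts[:,:2]*1000).astype(np.float32)); print('rack',r, np.median(pts[:,2]))
big=cv2.resize(im[130:290,290:390],None,fx=5,fy=5,interpolation=cv2.INTER_CUBIC)[:600]
sc=np.load('scene0.npz')['im']; s2=cv2.resize(sc[120:195,165:220],None,fx=8,fy=8,interpolation=cv2.INTER_CUBIC)[:600]
out=np.zeros((600,800,3),np.uint8); out[:,:400]=big[:600,:400]; out[:,400:]=s2[:,:400]
cv2.imwrite('pics/crop1.png',out[...,::-1])
# stand plate
sd=np.load('scene0.npz')
```

```text
A [ 0.4512 -0.0522  0.048 ] top mean [ 0.4456 -0.0516  0.0464] [ 0.4454 -0.0516  0.0455] 159
 ray centre [190.8125  179.41875] [[ 0.4461 -0.0515  0.048 ]]
B [0.4512 0.0469 0.0471] top mean [0.4463 0.0499 0.0467] [0.446  0.0501 0.0467] 182
 ray centre [150.30051813 116.03626943] [[0.4469 0.0495 0.0471]]
v4 [ 0.6288 -0.1444  0.0715] top mean [ 0.6331 -0.1465  0.0703] [ 0.6332 -0.1417  0.0695] 190
 ray centre [343.3172043  171.88172043] [[ 0.6327 -0.1466  0.0715]]
rack ((599.4227905273438, -198.96372985839844), (194.6754150390625, 55.29875564575195), 56.36632537841797) 0.06666851550669542
```

View pics/crop1.png

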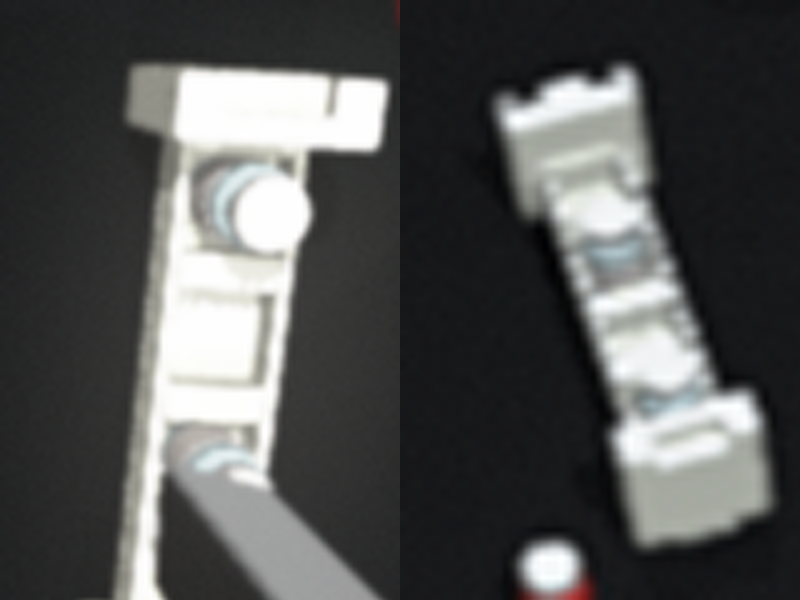

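Crop: the near end (single wide notch, scene side) is at world (0.65,-0.12), so the lower rack's +x yaw is about 56.3°. The far end shows the twin notches.

Run:
```python
from h import *
plan([.446,-.0515,.10],yawrot(-33.7))
plan([.446,-.0515,.022],yawrot(-33.7),p0=[.446,-.0515,.10],r0=yawrot(-33.7))
r=yawrot(-33.7)
plan([.5667,-.2489,.12],r,p0=[.446,-.0515,.12],r0=r)
```

```text
n 6 t [0.2, -14.8, 26.9] dr [-0.0, -0.0, 0.49] mid [ 0.483 -0.076  0.181]
n 3 t [0.0, 0.0, 26.0] dr [0.0, 0.0, 0.0] mid [ 0.446 -0.052  0.074]
n 7 t [-13.9, 30.0, -0.0] dr [0.0, 0.0, 0.0] mid [ 0.498 -0.136  0.12 ]
```

Request:
{"api": "send_rows", "payload": {"commands": [{"claw": -0.1, "translation": [0.2, -14.8, 26.9], "dr": [0, 0, 0.49]}, {"claw": -0.1, "translation": [0.2, -14.8, 26.9], "dr": [0, 0, 0.49]}, {"claw": -0.1, "translation": [0.2, -14.8, 26.9], "dr": [0, 0, 0.49]}, {"claw": -0.1, "translation": [0.2, -14.8, 26.9], "dr": [0, 0, 0.49]}, {"claw": -0.1, "translation": [0.2, -14.8, 26.9], "dr": [0, 0, 0.49]}, {"claw": -0.1, "translation": [0.2, -14.8, 26.9], "dr": [0, 0, 0.49]}, {"claw": -0.1, "translation": [0, 0, 0], "dr": [0, 0, 0]}, {"claw": -0.1, "translation": [0, 0, 0], "dr": [0, 0, 0]}, {"claw": -0.1, "translation": [0, 0, 0], "dr": [0, 0, 0]}]}}

```text
clock: 3.2
tool_pos: [0.4469, -0.0521, 0.1007]
tcp_rot: [0.882, 0.471, 0.0, 0.0]
force: [-0.3, -0.5, 0.1]
opening: 0.052
finger_force: 0.0
```

Run:
```python
from h import *
s=state(); print(s['tool_pos'],s['opening'])
plan([.446,-.0515,.022],yawrot(-33.7),n=4)
im,d,K,D,T=cam('wrist'); np.savez('wrist2.npz',im=im,d=d,K=K,D=D,T=T); cv2.imwrite('pics/wrist2.png',im[...,::-1])
```

```text
[ 0.44686325 -0.05212766  0.10069241] 0.05203556674843894
n 4 t [0.0, -0.3, 19.7] dr [0.02, -0.0, -0.01] mid [ 0.446 -0.052  0.061]
```

View pics/wrist2.png

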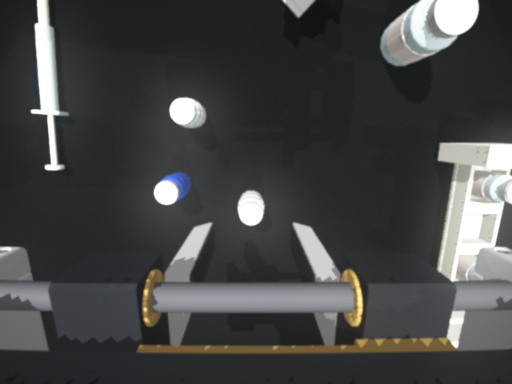

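Vial A's cap sits at about (250,208), centred between the fingertips at x 210 and 295. Vial B's cap is at (185,110).

Run:
```python
from h import *
z=np.load('wrist2.npz'); im,d,K,D,T=[z[k] for k in('im','d','K','D','T')]
P=cloud(d,K,D,T)
for nm,g in dict(A=(.446,-.0515),B=(.4465,.05)).items():
    near=np.linalg.norm(P[...,:2]-np.array(g),axis=2)<.022
    for lo,hi in((.044,.06),(.01,.034)):
        q=P[near&(P[...,2]>lo)&(P[...,2]<hi)]; c,r=cv2.minEnclosingCircle((q[:,:2]*1e3).astype(np.float32)); print(nm,lo,np.round(c,1),round(r,1),q.mean(0).round(4),len(q))
```

```text
A 0.044 [444.2 -50.8] 10.0 [ 0.4444 -0.0504  0.0466] 396
A 0.01 [444.6 -50.3] 12.1 [ 0.4489 -0.0439  0.0253] 195
B 0.044 [446.3  50.2] 10.0 [0.4467 0.0503 0.0467] 497
B 0.01 [447.  50.] 11.8 [0.4516 0.0442 0.0263] 209
```

Request:
{"api": "send_rows", "payload": {"commands": [{"claw": -0.1, "translation": [0, -0.3, 19.7], "dr": [0, 0, 0]}, {"claw": -0.1, "translation": [0, -0.3, 19.7], "dr": [0, 0, 0]}, {"claw": -0.1, "translation": [0, -0.3, 19.7], "dr": [0, 0, 0]}, {"claw": -0.1, "translation": [0, -0.3, 19.7], "dr": [0, 0, 0]}, {"claw": -0.1, "translation": [0, 0, 0], "dr": [0, 0, 0]}, {"claw": -0.1, "translation": [0, 0, 0], "dr": [0, 0, 0]}]}}

```text
clock: 3.75
tool_pos: [0.4452, -0.0521, 0.0216]
tcp_rot: [0.882, 0.471, -0.0, 0.0]
force: [-0.0, -0.3, 0.6]
opening: 0.0515
finger_force: 0.0
```

Request:
{"api": "send_rows", "payload": {"grip_force": 15, "commands": [{"claw": 1, "translation": [0, 0, 0], "dr": [0, 0, 0]}, {"claw": 1, "translation": [0, 0, 0], "dr": [0, 0, 0]}, {"claw": 1, "translation": [0, 0, 0], "dr": [0, 0, 0]}, {"claw": 1, "translation": [0, 0, 0], "dr": [0, 0, 0]}, {"claw": 1, "translation": [0, 0, 0], "dr": [0, 0, 0]}, {"claw": 1, "translation": [0, 0, 0], "dr": [0, 0, 0]}, {"claw": 1, "translation": [0, 0, 0], "dr": [0, 0, 0]}, {"claw": 1, "translation": [0, 0, -25], "dr": [0, 0, 0]}, {"claw": 1, "translation": [0, 0, -25], "dr": [0, 0, 0]}, {"claw": 1, "translation": [0, 0, -25], "dr": [0, 0, 0]}, {"claw": 1, "translation": [0, 0, -25], "dr": [0, 0, 0]}, {"claw": 1, "translation": [0, 0, 0], "dr": [0, 0, 0]}]}}

```text
clock: 4.75
tool_pos: [0.4465, -0.0519, 0.1248]
tcp_rot: [0.882, 0.471, 0.002, 0.001]
force: [0.0, 0.2, 0.4]
opening: 0.0236
finger_force: 15.0
```

Run:
```python
from h import *
s=state(); print(s['tool_pos'],s['opening'],s['finger_force'])
# hover offset back along rack +x so that camera sees well 1
plan([.5667,-.2489,.115],yawrot(-33.7),n=9)
```

```text
[ 0.4465208  -0.05185012  0.12475085] 0.023639411860828186 14.996915278024971
n 9 t [-10.8, 23.3, 1.1] dr [0.02, -0.02, -0.02] mid [ 0.5   -0.139  0.12 ]
```

Run:
```python
from h import *
plan([.645,-.13,.13],yawrot(-33.7),n=7)
```

```text
n 7 t [6.5, 29.8, -0.7] dr [0.03, -0.03, -0.02] mid [ 0.532 -0.085  0.127]
```

Request:
{"api": "send_rows", "payload": {"commands": [{"claw": 1, "translation": [6.5, 29.8, -0.7], "dr": [0, 0, 0]}, {"claw": 1, "translation": [6.5, 29.8, -0.7], "dr": [0, 0, 0]}, {"claw": 1, "translation": [6.5, 29.8, -0.7], "dr": [0, 0, 0]}, {"claw": 1, "translation": [6.5, 29.8, -0.7], "dr": [0, 0, 0]}, {"claw": 1, "translation": [6.5, 29.8, -0.7], "dr": [0, 0, 0]}, {"claw": 1, "translation": [6.5, 29.8, -0.7], "dr": [0, 0, 0]}, {"claw": 1, "translation": [6.5, 29.8, -0.7], "dr": [0, 0, 0]}, {"claw": 1, "translation": [0, 0, 0], "dr": [0, 0, 0]}, {"claw": 1, "translation": [0, 0, 0], "dr": [0, 0, 0]}, {"claw": 1, "translation": [0, 0, 0], "dr": [0, 0, 0]}]}}

```text
clock: 5.58
tool_pos: [0.6425, -0.13, 0.1252]
tcp_rot: [0.882, 0.471, -0.001, -0.0]
force: [-0.7, -0.3, -0.9]
opening: 0.0231
finger_force: 15.0
```

Run:
```python
from h import *
s=state(); print(s['tool_pos'],s['tcp_rot'].round(4))
im,d,K,D,T=cam('wrist'); np.savez('wrist3.npz',im=im,d=d,K=K,D=D,T=T); cv2.imwrite('pics/wrist3.png',im[...,::-1])
P=cloud(d,K,D,T); a=np.radians(56.35); X=np.array([np.cos(a),np.sin(a)]); Y=np.array([-X[1],X[0]])
L=np.stack([(P[...,:2]-[.6,-.199])@X,(P[...,:2]-[.6,-.199])@Y,P[...,2]],-1)
m=(abs(L[...,0])<.12)&(abs(L[...,1])<.045)
for lo,hi in((.062,.073),(.036,.048)):
    for xl,xh in((-.12,-.075),(-.075,.075),(.075,.12)):
        q=L[m&(L[...,2]>lo)&(L[...,2]<hi)&(L[...,0]>xl)&(L[...,0]<xh)]
        if len(q)>20: print(lo,xl,len(q),'1-99%',np.percentile(q,[1,99],axis=0).round(4).tolist(),'medz',np.median(q[:,2]).round(4), cv2.minAreaRect((q[:,:2]*1e3).astype(np.float32)))
# vial tops of 3 and 4
for x0 in(-.02,.06):
    q=L[(np.hypot(L[...,0]-x0,L[...,1])<.018)&(L[...,2]>.068)&(L[...,2]<.08)]
    if len(q)>10: print('vial',x0,cv2.minEnclosingCircle((q[:,:2]*1e3).astype(np.float32)),len(q))
```

```text
[ 0.64247059 -0.12999919  0.12517812] [ 8.823e-01  4.706e-01 -5.000e-04 -4.000e-04]
0.062 -0.075 177 1-99% [[-0.0297, -0.0098, 0.0692], [-0.0183, 0.0088, 0.0725]] medz 0.071 ((-24.03058624267578, -0.1868295669555664), (11.543061256408691, 19.359590530395508), 1.4547359943389893)
0.062 0.075 814 1-99% [[0.0805, -0.0256, 0.0623], [0.0971, 0.0273, 0.0682]] medz 0.0667 ((88.73451232910156, 1.0406017303466797), (53.950618743896484, 16.996967315673828), 89.87583923339844)
0.036 -0.12 309 1-99% [[-0.0811, -0.0254, 0.0362], [-0.0751, 0.0262, 0.0442]] medz 0.0408 ((-78.16728973388672, 0.01120758056640625), (6.199827194213867, 52.98419189453125), 0.1855490654706955)
0.036 -0.075 638 1-99% [[-0.0749, -0.0172, 0.0362], [0.0718, 0.0182, 0.0428]] medz 0.0407 ((-1.266815185546875, 0.660552978515625), (147.5282440185547, 35.26808166503906), 0.4077237844467163)
0.036 0.075 118 1-99% [[0.0966, -0.0255, 0.0361], [0.0973, 0.027, 0.0463]] medz 0.041 ((96.9538345336914, 0.7316989898681641), (0.6257937550544739, 53.38124465942383), 0.1738557070493698)
vial -0.02 ((-21.47897720336914, -0.21354326605796814), 9.779057502746582) 177
```

View pics/wrist3.png

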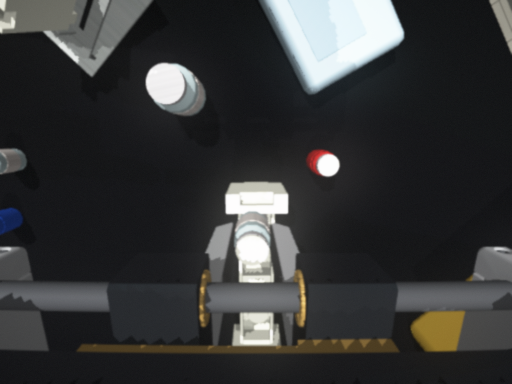

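The held vial is at (253,242) and the rack's wide-notch panel at (256,197). The measured rack centre is about (0.5996,-0.1987) with yaw 56.6°.

Run:
```python
from h import *
z=np.load('wrist3.npz'); P=cloud(z['d'],z['K'],z['D'],z['T']); s=state()
c=s['tool_pos']; r=R.from_quat(s['tcp_rot'])
q=r.inv().apply(P.reshape(-1,3)-c); q=q[(np.hypot(q[:,0],q[:,1])<.016)&(q[:,2]<-.022)&(q[:,2]>-.036)]
print('cap in tool',cv2.minEnclosingCircle((q[:,:2]*1e3).astype(np.float32)),np.median(q[:,2]))
rt=yawrot(-33.4)
plan([.5666,-.2488,.10],rt,n=7)
```

```text
cap in tool ((0.6407738924026489, -0.06309124827384949), 15.652546882629395) -0.02477608710235491
n 7 t [-20.2, 0.4, 3.7] dr [-0.01, 0.0, -0.06] mid [ 0.61  -0.181  0.115]
```

Request:
{"api": "send_rows", "payload": {"commands": [{"claw": 1, "translation": [-20.3, 0.4, 0], "dr": [0, 0, 0]}, {"claw": 1, "translation": [-20.3, 0.4, 0], "dr": [0, 0, 0]}, {"claw": 1, "translation": [-20.3, 0.4, 0], "dr": [0, 0, 0]}, {"claw": 1, "translation": [-20.3, 0.4, 0], "dr": [0, 0, -0.4]}, {"claw": 1, "translation": [-20.3, 0.4, 8], "dr": [0, 0, 0]}, {"claw": 1, "translation": [-20.3, 0.4, 8], "dr": [0, 0, 0]}, {"claw": 1, "translation": [-20.3, 0.4, 9], "dr": [0, 0, 0]}, {"claw": 1, "translation": [0, 0, 0], "dr": [0, 0, 0]}, {"claw": 1, "translation": [0, 0, 0], "dr": [0, 0, 0]}, {"claw": 1, "translation": [0, 0, 0], "dr": [0, 0, 0]}]}}

```text
clock: 6.47
tool_pos: [0.5671, -0.2488, 0.1014]
tcp_rot: [0.88, 0.474, 0.0, -0.0]
force: [0.3, 0.9, 0.0]
opening: 0.0236
finger_force: 15.0
```

Run:
```python
from h import *
s=state(); print(s['tool_pos'],s['tcp_rot'].round(4))
w=np.array([.5666,-.2488])-.0007*np.array([.5505,.8349])
plan([*w,.05],yawrot(-33.4),n=4)
```

```text
[ 0.56709454 -0.24883411  0.10136915] [ 8.805e-01  4.741e-01  4.000e-04 -1.000e-04]
n 4 t [-0.2, -0.1, 12.8] dr [0.0, -0.01, 0.0] mid [ 0.567 -0.249  0.076]
```

Request:
{"api": "send_rows", "payload": {"commands": [{"claw": 1, "translation": [-0.2, -0.1, 12.8], "dr": [0, 0, 0]}, {"claw": 1, "translation": [-0.2, -0.1, 12.8], "dr": [0, 0, 0]}, {"claw": 1, "translation": [-0.2, -0.1, 10], "dr": [0, 0, 0]}, {"claw": 1, "translation": [0, 0, 8], "dr": [0, 0, 0]}, {"claw": 1, "translation": [0, 0, 6], "dr": [0, 0, 0]}, {"claw": 1, "translation": [0, 0, 4], "dr": [0, 0, 0]}, {"claw": 1, "translation": [0, 0, 0], "dr": [0, 0, 0]}, {"claw": 1, "translation": [0, 0, 0], "dr": [0, 0, 0]}, {"claw": 1, "translation": [0, 0, 0], "dr": [0, 0, 0]}]}}

```text
clock: 7.22
tool_pos: [0.5665, -0.2504, 0.0478]
tcp_rot: [0.881, 0.474, 0.0, 0.0]
force: [0.2, -1.1, -0.3]
opening: 0.023
finger_force: 15.0
```

Request:
{"api": "send_rows", "payload": {"commands": [{"claw": 1, "translation": [0, 0, 1.5], "dr": [0, 0, 0]}, {"claw": 1, "translation": [0, 0, 0], "dr": [0, 0, 0]}, {"claw": 0.2, "translation": [0, 0, 0], "dr": [0, 0, 0]}, {"claw": 0.1, "translation": [0, 0, 0], "dr": [0, 0, 0]}, {"claw": 0.0, "translation": [0, 0, 0], "dr": [0, 0, 0]}, {"claw": 0.0, "translation": [0, 0, 0], "dr": [0, 0, 0]}, {"claw": 0.0, "translation": [0, 0, -15], "dr": [0, 0, 0]}, {"claw": 0.0, "translation": [0, 0, -25], "dr": [0, 0, 0]}, {"claw": 0.0, "translation": [0, 0, -35], "dr": [0, 0, 0]}, {"claw": 0.0, "translation": [0, 0, 0], "dr": [0, 0, 0]}, {"claw": 0.0, "translation": [0, 0, 0], "dr": [0, 0, 0]}]}}

```text
clock: 8.13
tool_pos: [0.5672, -0.2506, 0.1226]
tcp_rot: [0.881, 0.474, 0.001, 0.001]
force: [0.0, 0.3, -0.2]
opening: 0.0471
finger_force: 0.0
```

Run:
```python
from h import *
s=state()
im,d,K,D,T=cam('side'); P=cloud(d,K,D,T)
X=np.array([.5505,.8349]);Y=np.array([-X[1],X[0]]); q=P[...,:2]-[.5996,-.1987]
L=np.stack([q@X,q@Y,P[...,2]],-1)
for x0 in(-.06,-.02,.06):
    m=L[(np.hypot(L[...,0]-x0,L[...,1])<.018)&(L[...,2]>.064)&(L[...,2]<.085)]; print(x0,len(m),m.mean(0).round(4) if len(m) else '')
rt=yawrot(-33.4)
plan([.4463,.0500,.12],rt,n=11)
```

```text
-0.06 71 [-0.0625 -0.0017  0.0705]
-0.02 72 [-0.0212 -0.0041  0.0708]
0.06 40 [ 0.0568 -0.0041  0.0709]
n 11 t [16.8, -24.1, 0.1] dr [0.0, -0.0, -0.0] mid [ 0.512 -0.114  0.121]
```

Request:
{"api": "send_rows", "payload": {"commands": [{"claw": 0, "translation": [16.8, -24.1, 0], "dr": [0, 0, 0]}, {"claw": 0, "translation": [16.8, -24.1, 0], "dr": [0, 0, 0]}, {"claw": 0, "translation": [16.8, -24.1, 0], "dr": [0, 0, 0]}, {"claw": 0, "translation": [16.8, -24.1, 0], "dr": [0, 0, 0]}, {"claw": 0, "translation": [16.8, -24.1, 0], "dr": [0, 0, 0]}, {"claw": 0, "translation": [16.8, -24.1, 0], "dr": [0, 0, 0]}, {"claw": 0, "translation": [16.8, -24.1, 0], "dr": [0, 0, 0]}, {"claw": 0, "translation": [16.8, -24.1, 0], "dr": [0, 0, 0]}, {"claw": 0, "translation": [16.8, -24.1, 0], "dr": [0, 0, 0]}, {"claw": 0, "translation": [16.8, -24.1, 0], "dr": [0, 0, 0]}, {"claw": 0, "translation": [16.8, -24.1, 0], "dr": [0, 0, 0]}, {"claw": 0, "translation": [0, 0, 10], "dr": [0, 0, 0]}, {"claw": 0, "translation": [0, 0, 0], "dr": [0, 0, 0]}, {"claw": 0, "translation": [0, 0, 0], "dr": [0, 0, 0]}, {"claw": 0, "translation": [0, 0, 0], "dr": [0, 0, 0]}]}}

```text
clock: 9.43
tool_pos: [0.447, 0.049, 0.1107]
tcp_rot: [0.881, 0.473, -0.0, 0.0]
force: [-0.0, -0.2, 0.4]
opening: 0.047
finger_force: 0.0
```

Run:
```python
from h import *
s=state(); print(s['tool_pos'],s['opening'])
im,d,K,D,T=cam('wrist'); P=cloud(d,K,D,T)
near=np.linalg.norm(P[...,:2]-np.array([.4465,.05]),axis=2)<.022
q=P[near&(P[...,2]>.044)&(P[...,2]<.06)]; c,r=cv2.minEnclosingCircle((q[:,:2]*1e3).astype(np.float32)); print(np.round(c,1),r)
plan([c[0]/1e3,c[1]/1e3,.022],yawrot(-33.4),n=5)
```

```text
[0.44696517 0.04896791 0.11073717] 0.04698612559333684
[446.2  51.3] 9.934762001037598
n 5 t [0.3, -0.4, 17.8] dr [0.0, 0.01, -0.03] mid [0.447 0.05  0.075]
```

Request:
{"api": "send_rows", "payload": {"commands": [{"claw": 0, "translation": [0.3, -0.4, 17.8], "dr": [0, 0, 0]}, {"claw": 0, "translation": [0.3, -0.4, 17.8], "dr": [0, 0, 0]}, {"claw": 0, "translation": [0.3, -0.4, 17.8], "dr": [0, 0, 0]}, {"claw": 0, "translation": [0.3, -0.4, 17.8], "dr": [0, 0, 0]}, {"claw": 0, "translation": [0.3, -0.4, 17.8], "dr": [0, 0, 0]}, {"claw": 0, "translation": [0, 0, 0], "dr": [0, 0, 0]}, {"claw": 0, "translation": [0, 0, 0], "dr": [0, 0, 0]}]}}

```text
clock: 10.07
tool_pos: [0.4458, 0.0514, 0.0218]
tcp_rot: [0.881, 0.473, -0.001, 0.0]
force: [-0.3, 0.2, 0.6]
opening: 0.0469
finger_force: 0.0
```

Request:
{"api": "send_rows", "payload": {"commands": [{"claw": 1, "translation": [0, 0, 0], "dr": [0, 0, 0]}, {"claw": 1, "translation": [0, 0, 0], "dr": [0, 0, 0]}, {"claw": 1, "translation": [0, 0, 0], "dr": [0, 0, 0]}, {"claw": 1, "translation": [0, 0, 0], "dr": [0, 0, 0]}, {"claw": 1, "translation": [0, 0, 0], "dr": [0, 0, 0]}, {"claw": 1, "translation": [0, 0, 0], "dr": [0, 0, 0]}, {"claw": 1, "translation": [0, 0, -25], "dr": [0, 0, 0]}, {"claw": 1, "translation": [0, 0, -25], "dr": [0, 0, 0]}, {"claw": 1, "translation": [0, 0, -25], "dr": [0, 0, 0]}, {"claw": 1, "translation": [0, 0, -20], "dr": [0, 0, 0]}, {"claw": 1, "translation": [0, 0, 0], "dr": [0, 0, 0]}, {"claw": 1, "translation": [0, 0, 0], "dr": [0, 0, 0]}, {"claw": 1, "translation": [0, 0, 0], "dr": [0, 0, 0]}]}}

```text
clock: 11.15
tool_pos: [0.4457, 0.0526, 0.1164]
tcp_rot: [0.881, 0.474, -0.0, -0.0]
force: [-0.2, 0.3, -0.5]
opening: 0.0234
finger_force: 15.0
```

Run:
```python
from h import *
plan([.6106-.0004,-.182-.0006,.11],yawrot(-33.4),n=10)
```

```text
n 10 t [-10.6, 26.7, 0.6] dr [-0.0, 0.0, -0.0] mid [ 0.528 -0.065  0.113]
```

Request:
{"api": "send_rows", "payload": {"commands": [{"claw": 1, "translation": [-10.6, 26.7, 0.6], "dr": [0, 0, 0]}, {"claw": 1, "translation": [-10.6, 26.7, 0.6], "dr": [0, 0, 0]}, {"claw": 1, "translation": [-10.6, 26.7, 0.6], "dr": [0, 0, 0]}, {"claw": 1, "translation": [-10.6, 26.7, 0.6], "dr": [0, 0, 0]}, {"claw": 1, "translation": [-10.6, 26.7, 0.6], "dr": [0, 0, 0]}, {"claw": 1, "translation": [-10.6, 26.7, 0.6], "dr": [0, 0, 0]}, {"claw": 1, "translation": [-10.6, 26.7, 0.6], "dr": [0, 0, 0]}, {"claw": 1, "translation": [-10.6, 26.7, 0.6], "dr": [0, 0, 0]}, {"claw": 1, "translation": [-10.6, 26.7, 0.6], "dr": [0, 0, 0]}, {"claw": 1, "translation": [-10.6, 26.7, 0.6], "dr": [0, 0, 0]}, {"claw": 1, "translation": [0, 0, 0], "dr": [0, 0, 0]}, {"claw": 1, "translation": [0, 0, 0], "dr": [0, 0, 0]}, {"claw": 1, "translation": [0, 0, 0], "dr": [0, 0, 0]}, {"claw": 1, "translation": [0, 0, 0], "dr": [0, 0, 0]}]}}

```text
clock: 12.32
tool_pos: [0.6098, -0.1821, 0.1102]
tcp_rot: [0.88, 0.474, -0.0, -0.001]
force: [-0.6, 0.5, 0.7]
opening: 0.023
finger_force: 15.0
```

Run:
```python
from h import *
print(state()['tool_pos'])
plan([.6106-.0001,-.182-.0003,.05],yawrot(-33.4),n=5)
```

```text
[ 0.60984591 -0.18210352  0.11015695]
n 5 t [0.0, 0.1, 12.0] dr [-0.02, 0.0, 0.0] mid [ 0.61  -0.182  0.086]
```

Request:
{"api": "send_rows", "payload": {"commands": [{"claw": 1, "translation": [0, 0.1, 14], "dr": [0, 0, 0]}, {"claw": 1, "translation": [0, 0.1, 14], "dr": [0, 0, 0]}, {"claw": 1, "translation": [0, 0.1, 12], "dr": [0, 0, 0]}, {"claw": 1, "translation": [0, 0.1, 9], "dr": [0, 0, 0]}, {"claw": 1, "translation": [0, 0.1, 7], "dr": [0, 0, 0]}, {"claw": 1, "translation": [0, 0, 5], "dr": [0, 0, 0]}, {"claw": 1, "translation": [0, 0, 0], "dr": [0, 0, 0]}, {"claw": 1, "translation": [0, 0, 0], "dr": [0, 0, 0]}, {"claw": 1, "translation": [0, 0, 0], "dr": [0, 0, 0]}]}}

```text
clock: 13.07
tool_pos: [0.6111, -0.1836, 0.0504]
tcp_rot: [0.881, 0.474, 0.0, 0.0]
force: [-0.4, -0.5, 0.0]
opening: 0.0231
finger_force: 15.0
```

Request:
{"api": "send_rows", "payload": {"commands": [{"claw": 1, "translation": [0, 0, 2.5], "dr": [0, 0, 0]}, {"claw": 1, "translation": [0, 0, 1.5], "dr": [0, 0, 0]}, {"claw": 1, "translation": [0, 0, 0], "dr": [0, 0, 0]}, {"claw": 0.2, "translation": [0, 0, 0], "dr": [0, 0, 0]}, {"claw": 0.1, "translation": [0, 0, 0], "dr": [0, 0, 0]}, {"claw": 0.0, "translation": [0, 0, 0], "dr": [0, 0, 0]}, {"claw": 0.0, "translation": [0, 0, 0], "dr": [0, 0, 0]}, {"claw": 0.0, "translation": [0, 0, -15], "dr": [0, 0, 0]}, {"claw": 0.0, "translation": [0, 0, -25], "dr": [0, 0, 0]}, {"claw": 0.0, "translation": [0, 0, -40], "dr": [0, 0, 0]}, {"claw": -0.5, "translation": [0, 0, -40], "dr": [0, 0, 0]}, {"claw": -1, "translation": [0, 0, -40], "dr": [0, 0, 0]}, {"claw": -1, "translation": [0, 0, 0], "dr": [0, 0, 0]}]}}

```text
clock: 14.15
tool_pos: [0.6133, -0.185, 0.2148]
tcp_rot: [0.881, 0.473, 0.004, 0.003]
force: [0.8, -0.5, 0.9]
opening: 0.064
finger_force: 0.0
```

```bash
cat > chk.py <<'E'
from h import *
im,d,K,D,T=cam('side'); P=cloud(d,K,D,T)
X=np.array([.5505,.8349]);Y=np.array([-X[1],X[0]]); q=P[...,:2]-[.5996,-.1987]
L=np.stack([q@X,q@Y,P[...,2]],-1)
for x0 in(-.06,-.02,.02,.06):
    m=L[(np.hypot(L[...,0]-x0,L[...,1])<.018)&(L[...,2]>.064)&(L[...,2]<.085)]; print(x0,len(m),m.mean(0).round(4) if len(m) else '')
E
python3 chk.py
python3 - <<'E'
from h import *
print(state()['tool_pos'])
# upper rack geometry from scene+side clouds in stand frame
for n in('scene0','side0'):
    z=np.load(n+'.npz'); P=cloud(z['d'],z['K'],z['D'],z['T']).reshape(-1,3)
    P=P[((P>(.5,.05,.012))&(P<(.7,.35,.13))).all(1)]
    for yaw in(191.5,):
        a=np.radians(yaw); sx=np.array([np.cos(a),np.sin(a)]); sy=np.array([-sx[1],sx[0]])
        q=P[:,:2]-[.600,.198]; S=np.c_[q@sx,q@sy,P[:,2]]
        # height above plate plane
        t=np.radians(26); nrm=np.array([-np.sin(t),0,np.cos(t)])
        h=S@nrm; print(n,np.percentile(h,[1,5,50,95,99]).round(4)); hist,e=np.histogram(h,bins=np.arange(0,.13,.004)); print(list(zip(e.round(3),hist)))
E
```

```text
-0.06 70 [-0.0624 -0.0018  0.0705]
-0.02 72 [-0.0214 -0.0042  0.0709]
0.02 74 [ 0.0166 -0.0037  0.0707]
0.06 66 [ 0.0604 -0.0042  0.0711]
[ 0.61237994 -0.18430433  0.21116482]
scene0 [0.007  0.024  0.0538 0.0756 0.0877]
[(np.float64(0.0), np.int64(7)), (np.float64(0.004), np.int64(11)), (np.float64(0.008), np.int64(12)), (np.float64(0.012), np.int64(10)), (np.float64(0.016), np.int64(29)), (np.float64(0.02), np.int64(49)), (np.float64(0.024), np.int64(82)), (np.float64(0.028), np.int64(86)), (np.float64(0.032), np.int64(195)), (np.float64(0.036), np.int64(194)), (np.float64(0.04), np.int64(168)), (np.float64(0.044), np.int64(158)), (np.float64(0.048), np.int64(167)), (np.float64(0.052), np.int64(235)), (np.float64(0.056), np.int64(261)), (np.float64(0.06), np.int64(274)), (np.float64(0.064), np.int64(228)), (np.float64(0.068), np.int64(162)), (np.float64(0.072), np.int64(92)), (np.float64(0.076), np.int64(45)), (np.float64(0.08), np.int64(27)), (np.float64(0.084), np.int64(26)), (np.float64(0.088), np.int64(18)), (np.float64(0.092), np.int64(4)), (np.float64(0.096), np.int64(1)), (np
[... 691 characters left out ...]
(137)), (np.float64(0.048), np.int64(172)), (np.float64(0.052), np.int64(196)), (np.float64(0.056), np.int64(183)), (np.float64(0.06), np.int64(170)), (np.float64(0.064), np.int64(187)), (np.float64(0.068), np.int64(145)), (np.float64(0.072), np.int64(101)), (np.float64(0.076), np.int64(38)), (np.float64(0.08), np.int64(31)), (np.float64(0.084), np.int64(21)), (np.float64(0.088), np.int64(12)), (np.float64(0.092), np.int64(2)), (np.float64(0.096), np.int64(0)), (np.float64(0.1), np.int64(0)), (np.float64(0.104), np.int64(0)), (np.float64(0.108), np.int64(0)), (np.float64(0.112), np.int64(0)), (np.float64(0.116), np.int64(0)), (np.float64(0.12), np.int64(0)), (np.float64(0.124), np.int64(0))]
```

Run:
```python
from h import *
plan([.6,.09,.27],yawrot(11.5),n=10)
```

```text
n 10 t [27.1, -7.7, -5.9] dr [0.04, -0.0, -4.5] mid [ 0.633 -0.046  0.241]
```

Request:
{"api": "send_rows", "payload": {"commands": [{"claw": -1, "translation": [27.1, -7.7, -5.9], "dr": [0, 0, -4.5]}, {"claw": -1, "translation": [27.1, -7.7, -5.9], "dr": [0, 0, -4.5]}, {"claw": -1, "translation": [27.1, -7.7, -5.9], "dr": [0, 0, -4.5]}, {"claw": -1, "translation": [27.1, -7.7, -5.9], "dr": [0, 0, -4.5]}, {"claw": -1, "translation": [27.1, -7.7, -5.9], "dr": [0, 0, -4.5]}, {"claw": -1, "translation": [27.1, -7.7, -5.9], "dr": [0, 0, -4.5]}, {"claw": -1, "translation": [27.1, -7.7, -5.9], "dr": [0, 0, -4.5]}, {"claw": -1, "translation": [27.1, -7.7, -5.9], "dr": [0, 0, -4.5]}, {"claw": -1, "translation": [27.1, -7.7, -5.9], "dr": [0, 0, -4.5]}, {"claw": -1, "translation": [27.1, -7.7, -5.9], "dr": [0, 0, -4.5]}, {"claw": -1, "translation": [0, 0, 0], "dr": [0, 0, 0]}, {"claw": -1, "translation": [0, 0, 0], "dr": [0, 0, 0]}, {"claw": -1, "translation": [0, 0, 0], "dr": [0, 0, 0]}]}}

```text
clock: 15.28
tool_pos: [0.5979, 0.0901, 0.2648]
tcp_rot: [0.633, 0.774, -0.0, 0.0]
force: [0.3, 0.4, -0.3]
opening: 0.0939
finger_force: 0.0
```

Run:
```python
from h import *
s=state(); print(s['tool_pos'],s['q'].round(2),s['clock'])
im,d,K,D,T=cam('wrist'); np.savez('wrist4.npz',im=im,d=d,K=K,D=D,T=T); cv2.imwrite('pics/wrist4.png',im[...,::-1])
```

```text
[0.59787958 0.09012782 0.264832  ] [-0.52  0.35  0.42  1.61 -0.15  1.21  0.12] 15.2833
```

View pics/wrist4.png

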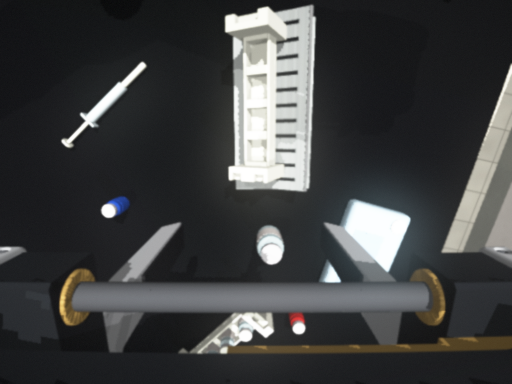

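The wrist view shows the rack on the stand's robot side, running from (255,20) to (255,172), with the bare plate to its right. So the plate rises towards world +x, and the upper rack's +x yaw is about 101.5°.

```bash
cat > up.py <<'E'
from h import *
import sys
def frame(yaw,tilt=26):
    a,t=np.radians(yaw),np.radians(tilt); x=np.array([np.cos(a),np.sin(a),0])
    sx=np.array([np.sin(a),-np.cos(a),0])  # stand +x (uphill)
    z=np.cos(t)*np.array([0,0,1])-np.sin(t)*sx
    return np.c_[x,np.cross(z,x),z]
z=np.load(sys.argv[1]+'.npz'); P=cloud(z['d'],z['K'],z['D'],z['T']).reshape(-1,3)
P=P[((P>(.5,.05,.012))&(P<(.7,.35,.13))).all(1)]
for yaw in(100.5,101.5,102.5):
    F=frame(yaw); L=(P-[.6,.198,0])@F
    h,e=np.histogram(L[:,2],bins=np.arange(0,.14,.003)); print(yaw,len(P),[(round(float(a),3),int(b)) for a,b in zip(e,h) if b>.03*len(P)])
E
python3 up.py wrist4; python3 up.py scene0
```

```text
100.5 12351 [(0.024, 719), (0.027, 5163), (0.051, 1430), (0.066, 406), (0.069, 1181), (0.093, 430), (0.096, 507)]
101.5 12351 [(0.024, 484), (0.027, 5530), (0.051, 1484), (0.066, 383), (0.069, 1211), (0.093, 412), (0.096, 524)]
102.5 12351 [(0.024, 765), (0.027, 5210), (0.051, 1454), (0.066, 401), (0.069, 1179), (0.093, 454), (0.096, 473)]
100.5 2551 [(0.024, 212), (0.027, 607), (0.03, 260), (0.051, 86), (0.054, 85), (0.057, 84), (0.06, 93), (0.063, 81), (0.066, 109), (0.069, 119)]
101.5 2551 [(0.024, 215), (0.027, 617), (0.03, 254), (0.051, 84), (0.054, 86), (0.057, 85), (0.06, 82), (0.063, 90), (0.066, 111), (0.069, 119)]
102.5 2551 [(0.024, 219), (0.027, 600), (0.03, 262), (0.051, 81), (0.054, 86), (0.057, 86), (0.06, 81), (0.063, 92), (0.066, 110), (0.069, 120)]
```

```bash
cat >> up.py <<'E'
print('--')
F=frame(101.5); L=(P-[.6,.198,0])@F; 
z0=np.median(L[(L[:,2]>.024)&(L[:,2]<.031),2]); print('z0',z0)
L[:,2]-=z0
for nm,lo,hi in(('block',.038,.045),('panel',.063,.072)):
    q=L[(L[:,2]>lo)&(L[:,2]<hi)]; 
    for xl,xh in((-.12,-.075),(-.075,.075),(.075,.12)):
        s=q[(q[:,0]>xl)&(q[:,0]<xh)]
        if len(s)>30: print(nm,xl,len(s),np.percentile(s[:,:2],[1,99],axis=0).round(4).tolist(),'med z',np.median(s[:,2]).round(4))
    if nm=='panel': print(cv2.minAreaRect((q[:,:2]*1e3).astype(np.float32)))
    else:
        s=q[abs(q[:,0])<.07]; 
        for a in np.arange(-.07,.07,.02):
            t=s[(s[:,0]>a)&(s[:,0]<a+.02)]; print(round(a+.01,2),np.percentile(t[:,1],[2,98]).round(4))
E
python3 up.py wrist4 | sed -n '/--/,$p'
```

```text
--
z0 0.028165033549435683
block -0.12 105 [[-0.0943, -0.0388], [-0.0751, 0.0058]] med z 0.0419
block -0.075 1267 [[-0.0743, -0.0295], [0.0729, 0.006]] med z 0.0417
block 0.075 246 [[0.0755, -0.0382], [0.0967, 0.0135]] med z 0.0419
-0.06 [-0.0295  0.0063]
-0.04 [-0.0295  0.0058]
-0.02 [-0.0294  0.0058]
0.0 [-0.0293  0.0053]
0.02 [-0.0296  0.0057]
0.04 [-0.0293  0.0054]
0.06 [-0.0294  0.0057]Traceback (most recent call last):
  File "up.py", line 26, in <module>
    t=s[(s[:,0]>a)&(s[:,0]<a+.02)]; print(round(a+.01,2),np.percentile(t[:,1],[2,98]).round(4))
                                                         ~~~~~~~~~~~~~^^^^^^^^^^^^^^^
    return _quantile_unchecked(
        a, q, axis, out, overwrite_input, method, keepdims, weights)
    return _ureduce(a,
                    func=_quantile_ureduce_func,
    ...<5 lines>...
                    overwrite_input=overwrite_input,
                    method=method)
    r = func(a, **kwargs)
    result = _quantile(arr,
                       quantiles=q,
    ...<2 lines>...
                       out=out,
                       weights=wgt)
    slices_having_nans = np.isnan(arr[-1, ...])
                                  ~~~^^^^^^^^^
IndexError: index -1 is out of bounds for axis 0 with size 0
```

```bash
cat > up2.py <<'E'
import sys,io,contextlib
with contextlib.redirect_stdout(io.StringIO()):
    try: exec(open('up.py').read())
    except IndexError: pass
for nm,lo,hi in(('panel',.063,.072),):
    q=L[(L[:,2]>lo)&(L[:,2]<hi)]
    for sg in(-1,1):
        s=q[(sg*q[:,0]>.07)]; print(nm,sg,len(s),np.percentile(s[:,:2],[1,99],axis=0).round(4).tolist())
fl=L[(L[:,2]>.021)&(L[:,2]<.028)&(abs(L[:,1]+.0119)<.012)]  # well floors -> gaps are walls
h,e=np.histogram(fl[:,0],bins=np.arange(-.09,.09,.004)); print([(round(float(a),3),int(b)) for a,b in zip(e,h)])
E
python3 up2.py wrist4
```

```text
panel -1 415 [[-0.0954, -0.0385], [-0.0785, 0.015]]
panel 1 585 [[0.0809, -0.038], [0.0976, 0.0151]]
[(-0.09, 0), (-0.086, 0), (-0.082, 0), (-0.078, 0), (-0.074, 36), (-0.07, 35), (-0.066, 33), (-0.062, 36), (-0.058, 32), (-0.054, 35), (-0.05, 36), (-0.046, 26), (-0.042, 0), (-0.038, 0), (-0.034, 26), (-0.03, 39), (-0.026, 40), (-0.022, 42), (-0.018, 40), (-0.014, 44), (-0.01, 40), (-0.006, 29), (-0.002, 0), (0.002, 0), (0.006, 22), (0.01, 42), (0.014, 40), (0.018, 42), (0.022, 42), (0.026, 42), (0.03, 41), (0.034, 29), (0.038, 0), (0.042, 0), (0.046, 0), (0.05, 37), (0.054, 44), (0.058, 42), (0.062, 43), (0.066, 44), (0.07, 43), (0.074, 35), (0.078, 0), (0.082, 0)]
```

```bash
cat > tgt.py <<'E'
from h import *
F=None
def frame(yaw,tilt=26):
    a,t=np.radians(yaw),np.radians(tilt); x=np.array([np.cos(a),np.sin(a),0])
    sx=np.array([np.sin(a),-np.cos(a),0]); z=np.cos(t)*np.array([0,0,1])-np.sin(t)*sx
    return np.c_[x,np.cross(z,x),z]
F=frame(101.5); O=np.array([.6,.198,0])+F@[.0011,-.0118,.0282]
G=R.from_matrix(np.c_[F[:,0],-F[:,1],-F[:,2]])
at=lambda z,x=0:O+F@[x,0,z]
E
python3 - <<'E'
from tgt import *
print(O,at(.13),at(.013))
plan(at(.13),G)
E
```

```text
[0.59805966 0.19872777 0.03051877] [0.54221546 0.18736614 0.147362  ] [0.59247524 0.19759161 0.04220309]
n 5 t [21.4, -11.3, 22.0] dr [-5.21, 0.01, -0.01] mid [0.569 0.127 0.22 ]
```

Request:
{"api": "send_rows", "payload": {"commands": [{"claw": -0.3, "translation": [21.4, -11.3, 22.0], "dr": [-5.21, 0, 0]}, {"claw": -0.3, "translation": [21.4, -11.3, 22.0], "dr": [-5.21, 0, 0]}, {"claw": -0.3, "translation": [21.4, -11.3, 22.0], "dr": [-5.21, 0, 0]}, {"claw": -0.3, "translation": [21.4, -11.3, 22.0], "dr": [-5.21, 0, 0]}, {"claw": -0.3, "translation": [21.4, -11.3, 22.0], "dr": [-5.21, 0, 0]}, {"claw": -0.3, "translation": [0, 0, 0], "dr": [0, 0, 0]}, {"claw": -0.3, "translation": [0, 0, 0], "dr": [0, 0, 0]}, {"claw": -0.3, "translation": [0, 0, 0], "dr": [0, 0, 0]}, {"claw": -0.3, "translation": [0, 0, 0], "dr": [0, 0, 0]}]}}

```text
clock: 16.08
tool_pos: [0.5443, 0.1853, 0.1504]
tcp_rot: [0.618, 0.755, 0.171, 0.141]
force: [-0.1, 0.3, 0.3]
opening: 0.0613
finger_force: 0.0
```

```bash
python3 - <<'E'
from tgt import *
s=state();print(s['tool_pos'],(R.from_quat(s['tcp_rot']).inv()*G).magnitude()*57.3,s['q'].round(2))
plan(at(.013),G,n=7)
im,d,K,D,T=cam('wrist'); np.savez('wrist5.npz',im=im,d=d,K=K,D=D,T=T)
E
python3 up2.py wrist5
```

```text
[0.54434102 0.18533829 0.15041267] 0.43627606184850465 [-0.81  0.2   0.41  2.17  0.06  0.35 -0.28]
n 7 t [0.4, -0.3, 17.0] dr [-0.06, 0.02, -0.01] mid [0.565 0.191 0.104]Traceback (most recent call last):
  File "up2.py", line 8, in <module>
    s=q[(sg*q[:,0]>.07)]; print(nm,sg,len(s),np.percentile(s[:,:2],[1,99],axis=0).round(4).tolist())
                                             ~~~~~~~~~~~~~^^^^^^^^^^^^^^^^^^^^^^^
    return _quantile_unchecked(
        a, q, axis, out, overwrite_input, method, keepdims, weights)
    return _ureduce(a,
                    func=_quantile_ureduce_func,
    ...<5 lines>...
                    overwrite_input=overwrite_input,
                    method=method)
    r = func(a, **kwargs)
    result = _quantile(arr,
                       quantiles=q,
    ...<2 lines>...
                       out=out,
                       weights=wgt)
    slices_having_nans = np.isnan(arr[-1, ...])
                                  ~~~^^^^^^^^^
IndexError: index -1 is out of bounds for axis 0 with size 0
```

Request:
{"api": "send_rows", "payload": {"commands": [{"claw": -0.3, "translation": [0.4, -0.3, 20], "dr": [0, 0, 0]}, {"claw": -0.3, "translation": [0.4, -0.3, 20], "dr": [0, 0, 0]}, {"claw": -0.3, "translation": [0.4, -0.3, 20], "dr": [-0.4, 0, 0]}, {"claw": -0.3, "translation": [0.4, -0.3, 20], "dr": [0, 0, 0]}, {"claw": -0.3, "translation": [0.4, -0.3, 20], "dr": [0, 0, 0]}, {"claw": -0.3, "translation": [0.4, -0.3, 10], "dr": [0, 0, 0]}, {"claw": -0.3, "translation": [0.4, -0.3, 6], "dr": [0, 0, 0]}, {"claw": -0.3, "translation": [0, 0, 3], "dr": [0, 0, 0]}, {"claw": -0.3, "translation": [0, 0, 0], "dr": [0, 0, 0]}, {"claw": -0.3, "translation": [0, 0, 0], "dr": [0, 0, 0]}]}}

```text
clock: 16.97
tool_pos: [0.5816, 0.1935, 0.0568]
tcp_rot: [0.618, 0.756, 0.165, 0.141]
force: [-0.6, -0.5, 0.7]
opening: 0.061
finger_force: 0.0
```

Run:
```python
from tgt import *
s=state(); Tr=R.from_quat(s['tcp_rot'])
print('tcp in rack mm',(F.T@(s['tool_pos']-O)*1e3).round(1),'rot err deg',np.degrees((Tr.inv()*G).as_rotvec()).round(2),s['q'].round(2),s['force'])
```

```text
tcp in rack mm [-1.8  3.9 31.1] rot err deg [-0.91  0.5   0.08] [-0.48  0.42  0.06  2.12  0.44  0.19 -0.64] [-0.5894248  -0.52673167  0.70299394]
```

Request:
{"api": "send_rows", "payload": {"commands": [{"claw": -0.3, "translation": [0, 0, -15], "dr": [0, 0, 0]}, {"claw": -0.3, "translation": [0, 0, -20], "dr": [0, 0, 0]}, {"claw": -0.3, "translation": [0, 0, -20], "dr": [0, 5, 0]}, {"claw": -0.3, "translation": [0, 0, 0], "dr": [0, 7, 0]}, {"claw": -0.3, "translation": [0, 0, 0], "dr": [0, 7, 0]}, {"claw": -0.3, "translation": [0, 0, 0], "dr": [0, 0, 0]}, {"claw": -0.3, "translation": [0, 0, 0], "dr": [0, 0, 0]}]}}

```text
clock: 17.55
tool_pos: [0.5602, 0.1886, 0.0883]
tcp_rot: [0.609, 0.764, 0.192, 0.093]
force: [0.2, -0.3, -0.2]
opening: 0.0612
finger_force: 0.0
```

```bash
cat > st.py <<'E'
from tgt import *
s=state(); Tr=R.from_quat(s['tcp_rot'])
print('tcp in rack mm',(F.T@(s['tool_pos']-O)*1e3).round(1),'rot vs G deg',np.degrees((G.inv()*Tr).as_rotvec()).round(2),s['q'].round(2),s['force'],s['clock'])
E
python3 st.py
```

```text
tcp in rack mm [-2.4  9.9 69.1] rot vs G deg [2.02 5.84 0.  ] [-0.12  0.35 -0.27  2.14  0.22  0.24 -0.33] [ 0.23907353 -0.32657485 -0.18387679] 17.55
```

Request:
{"api": "send_rows", "payload": {"commands": [{"claw": -0.3, "translation": [0, 0, -10], "dr": [0, -3, 0]}, {"claw": -0.3, "translation": [0, 0, -10], "dr": [0, -3, 0]}, {"claw": -0.3, "translation": [0, 0, -10], "dr": [0, -3, 0]}, {"claw": -0.3, "translation": [0, 0, -10], "dr": [0, -3, 0]}, {"claw": -0.3, "translation": [0, 0, 0], "dr": [0, -3, 0]}, {"claw": -0.3, "translation": [0, 0, 0], "dr": [0, -3, 0]}, {"claw": -0.3, "translation": [0, 0, 0], "dr": [0, -3, 0]}, {"claw": -0.3, "translation": [0, 0, 0], "dr": [0, -3, 0]}, {"claw": -0.3, "translation": [0, 0, 0], "dr": [0, -3, 0]}, {"claw": -0.3, "translation": [0, 0, 0], "dr": [0, -3, 0]}, {"claw": -0.3, "translation": [0, 0, 0], "dr": [0, 0, 0]}, {"claw": -0.3, "translation": [0, 0, 0], "dr": [0, 0, 0]}]}}

```text
clock: 18.55
tool_pos: [0.5447, 0.1883, 0.1207]
tcp_rot: [0.635, 0.719, 0.035, 0.28]
force: [-1.1, 0.4, -0.4]
opening: 0.0608
finger_force: 0.0
```

```bash
python3 st.py
```

```text
tcp in rack mm [  0.5   9.4 104.9] rot vs G deg [  1.91 -22.79  -0.94] [-0.86  0.38  0.2   2.06  0.79  0.7  -1.18] [-1.0580964   0.41250332 -0.40543122] 18.55
```

```bash
cat >> tgt.py <<'E'
G2=G*R.from_euler('y',-22,degrees=True)
E
python3 - <<'E'
from tgt import *
p1=at(.09,-.007+ .076*np.tan(np.radians(22)))
plan(p1,G2,n=4)
plan(at(.014,-.007),G2,n=6,p0=p1,r0=G2)
E
```

```text
n 4 t [6.8, 2.5, 1.2] dr [-0.42, 0.2, 0.32] mid [0.55  0.201 0.116]
n 6 t [0.0, -0.0, 13.7] dr [0.0, 0.0, 0.0] mid [0.574 0.202 0.077]
```

Request:
{"api": "send_rows", "payload": {"commands": [{"claw": -0.3, "translation": [6.8, 2.5, 1.2], "dr": [-0.42, 0.2, 0.32]}, {"claw": -0.3, "translation": [6.8, 2.5, 1.2], "dr": [-0.42, 0.2, 0.32]}, {"claw": -0.3, "translation": [6.8, 2.5, 1.2], "dr": [-0.42, 0.2, 0.32]}, {"claw": -0.3, "translation": [6.8, 2.5, 1.2], "dr": [-0.42, 0.2, 0.32]}, {"claw": -0.3, "translation": [0, 0, 13.7], "dr": [0, 0, 0]}, {"claw": -0.3, "translation": [0, 0, 13.7], "dr": [0, 0, 0]}, {"claw": -0.3, "translation": [0, 0, 13.7], "dr": [0, 0, 0]}, {"claw": -0.3, "translation": [0, 0, 0], "dr": [0, 0, 0]}, {"claw": -0.3, "translation": [0, 0, 0], "dr": [0, 0, 0]}, {"claw": -0.3, "translation": [0, 0, 0], "dr": [0, 0, 0]}]}}

```text
clock: 19.38
tool_pos: [0.5746, 0.2008, 0.0772]
tcp_rot: [0.64, 0.713, 0.053, 0.283]
force: [-0.4, -0.1, 0.7]
opening: 0.061
finger_force: 0.0
```

```bash
python3 st.py
python3 - <<'E'
from tgt import *
plan(at(.014,-.007),G2,n=4)
E
```

```text
tcp in rack mm [ 6.7 -0.1 51.9] rot vs G deg [  0.09 -22.08   0.18] [-0.87  0.49  0.23  2.03  0.86  0.59 -1.29] [-0.40963329 -0.07648516  0.69010041] 19.3833
n 4 t [0.4, -0.0, 10.1] dr [-0.03, 0.02, -0.04] mid [0.584 0.196 0.06 ]
```

Request:
{"api": "send_rows", "payload": {"commands": [{"claw": -0.3, "translation": [0.4, 0, 10.1], "dr": [0, 0, 0]}, {"claw": -0.3, "translation": [0.4, 0, 10.1], "dr": [0, 0, 0]}, {"claw": -0.3, "translation": [0.4, 0, 10.1], "dr": [0, 0, 0]}, {"claw": -0.3, "translation": [0.4, 0, 10.1], "dr": [0, 0, 0]}, {"claw": -0.3, "translation": [0, 0, 0], "dr": [0, 0, 0]}, {"claw": -0.3, "translation": [0, 0, 0], "dr": [0, 0, 0]}, {"claw": -0.3, "translation": [0, 0, 0], "dr": [0, 0, 0]}]}}

```text
clock: 19.97
tool_pos: [0.5935, 0.1902, 0.0425]
tcp_rot: [0.64, 0.713, 0.052, 0.284]
force: [-0.3, -0.9, 1.0]
opening: 0.061
finger_force: 0.0
```

```bash
python3 st.py
```

```text
tcp in rack mm [-7.5  0.3 13.5] rot vs G deg [  0.12 -22.11   0.16] [-0.85  0.57  0.26  2.02  0.91  0.52 -1.33] [-0.31545128 -0.86773093  0.98837765] 19.9667
```

Spot on. I'll close firmly, then lift along the plate normal (rack z).

Request:
{"api": "send_rows", "payload": {"grip_force": 45, "commands": [{"claw": 1, "translation": [0, 0, 0], "dr": [0, 0, 0]}, {"claw": 1, "translation": [0, 0, 0], "dr": [0, 0, 0]}, {"claw": 1, "translation": [0, 0, 0], "dr": [0, 0, 0]}, {"claw": 1, "translation": [0, 0, 0], "dr": [0, 0, 0]}, {"claw": 1, "translation": [0, 0, 0], "dr": [0, 0, 0]}, {"claw": 1, "translation": [0, 0, 0], "dr": [0, 0, 0]}, {"claw": 1, "translation": [0, 0, 0], "dr": [0, 0, 0]}]}}

```text
clock: 20.55
tool_pos: [0.595, 0.1908, 0.0438]
tcp_rot: [0.64, 0.712, 0.054, 0.284]
force: [8.3, 1.8, 4.3]
opening: 0.036
finger_force: 44.8
```

```bash
python3 st.py
python3 - <<'E'
from tgt import *
s=state(); Tr=R.from_quat(s['tcp_rot']); print(s['finger_force'],s['opening'])
# rack pose in tool
FR=R.from_matrix(F); 
plan(s['tool_pos']+F[:,2]*.06,Tr,n=4)
p1=s['tool_pos']+F[:,2]*.06
# level: rotate rack upright, yaw 101.5
lvl=frame(101.5,0); RT=FR.inv()*Tr   # tool in rack
rot=R.from_matrix(lvl)*RT
plan(p1+[-.02,0,.05],rot,p0=p1,r0=Tr,n=6)
E
```

```text
tcp in rack mm [-7.2 -1.7 13.9] rot vs G deg [ -0.05 -22.06   0.18] [-0.85  0.57  0.26  2.01  0.91  0.52 -1.33] [8.2965804 1.7524376 4.3175759] 20.55
44.79801446199417 0.036031189138733585
n 4 t [-5.6, 0.0, -13.9] dr [0.0, 0.0, 0.0] mid [0.582 0.188 0.071]
n 6 t [-2.8, -1.0, -8.6] dr [4.02, -0.01, -1.63] mid [0.556 0.185 0.122]
```

Request:
{"api": "send_rows", "payload": {"commands": [{"claw": 1, "translation": [-5.6, 0, -13.9], "dr": [0, 0, 0]}, {"claw": 1, "translation": [-5.6, 0, -13.9], "dr": [0, 0, 0]}, {"claw": 1, "translation": [-5.6, 0, -13.9], "dr": [0, 0, 0]}, {"claw": 1, "translation": [-5.6, 0, -13.9], "dr": [0, 0, 0]}, {"claw": 1, "translation": [-2.8, -1.0, -8.6], "dr": [4.02, 0, -1.63]}, {"claw": 1, "translation": [-2.8, -1.0, -8.6], "dr": [4.02, 0, -1.63]}, {"claw": 1, "translation": [-2.8, -1.0, -8.6], "dr": [4.02, 0, -1.63]}, {"claw": 1, "translation": [-2.8, -1.0, -8.6], "dr": [4.02, 0, -1.63]}, {"claw": 1, "translation": [-2.8, -1.0, -8.6], "dr": [4.02, 0, -1.63]}, {"claw": 1, "translation": [-2.8, -1.0, -8.6], "dr": [4.02, 0, -1.63]}, {"claw": 1, "translation": [0, 0, 0], "dr": [0, 0, 0]}, {"claw": 1, "translation": [0, 0, 0], "dr": [0, 0, 0]}, {"claw": 1, "translation": [0, 0, 0], "dr": [0, 0, 0]}]}}

```text
clock: 21.63
tool_pos: [0.5472, 0.1847, 0.1459]
tcp_rot: [0.622, 0.759, -0.121, 0.148]
force: [-0.2, 0.1, -2.1]
opening: 0.036
finger_force: 44.7
```

```bash
cat >> tgt.py <<'E'
RT=R.from_matrix(F).inv()*G2      # tool in rack
tR=np.array([-.0073,0,.0138])     # TCP in rack
LY=56.6; LC=np.array([.5996,-.1987])
def tool_for(rackpos,yaw):
    f=frame(yaw,0); return np.array(rackpos)+f@tR, R.from_matrix(f)*RT
def rackpose():
    s=state(); rr=R.from_quat(s['tcp_rot'])*RT.inv(); return s['tool_pos']-rr.apply(tR), rr
E
python3 - <<'E'
from tgt import *
s=state();p,rr=rackpose(); print(s['tool_pos'],s['q'].round(2),'rack',p.round(4),rr.as_matrix()[:,0].round(3),rr.as_matrix()[:,2].round(3),s['finger_force'])
P1,r1=tool_for([.56,-.12,.19],LY); plan(P1,r1)
P2,r2=tool_for([*LC,.16],LY); plan(P2,r2,p0=P1,r0=r1)
E
```

```text
[0.54723693 0.18471364 0.14594406] [-0.61  0.47  0.04  1.74  0.38  1.11 -0.58] rack [0.5458 0.1919 0.1321] [-0.196  0.981 -0.001] [0.    0.001 1.   ] 44.662722051143646
n 10 t [-31.2, 5.8, 6.4] dr [1.67, 0.01, 4.15] mid [0.582 0.03  0.175]
n 3 t [-9.8, 25.5, 14.8] dr [0.0, 0.0, 0.0] mid [ 0.569 -0.152  0.194]
```

Request:
{"api": "send_rows", "payload": {"commands": [{"claw": 1, "translation": [-31.2, 5.8, 6.4], "dr": [1.67, 0, 4.15]}, {"claw": 1, "translation": [-31.2, 5.8, 6.4], "dr": [1.67, 0, 4.15]}, {"claw": 1, "translation": [-31.2, 5.8, 6.4], "dr": [1.67, 0, 4.15]}, {"claw": 1, "translation": [-31.2, 5.8, 6.4], "dr": [1.67, 0, 4.15]}, {"claw": 1, "translation": [-31.2, 5.8, 6.4], "dr": [1.67, 0, 4.15]}, {"claw": 1, "translation": [-31.2, 5.8, 6.4], "dr": [1.67, 0, 4.15]}, {"claw": 1, "translation": [-31.2, 5.8, 6.4], "dr": [1.67, 0, 4.15]}, {"claw": 1, "translation": [-31.2, 5.8, 6.4], "dr": [1.67, 0, 4.15]}, {"claw": 1, "translation": [-31.2, 5.8, 6.4], "dr": [1.67, 0, 4.15]}, {"claw": 1, "translation": [-31.2, 5.8, 6.4], "dr": [1.67, 0, 4.15]}, {"claw": 1, "translation": [-9.8, 25.5, 14.8], "dr": [0, 0, 0]}, {"claw": 1, "translation": [-9.8, 25.5, 14.8], "dr": [0, 0, 0]}, {"claw": 1, "translation": [-9.8, 25.5, 14.8], "dr": [0, 0, 0]}, {"claw": 1, "translation": [0, 0, 0], "dr": [0, 0, 0]}, {"claw": 1, "translation": [0, 0, 0], "dr": [0, 0, 0]}, {"claw": 1, "translation": [0, 0, 0], "dr": [0, 0, 0]}]}}

```text
clock: 22.97
tool_pos: [0.5962, -0.2034, 0.1739]
tcp_rot: [0.864, 0.465, -0.169, 0.091]
force: [0.1, 0.6, -2.3]
opening: 0.0357
finger_force: 44.7
```

Run:
```python
from tgt import *
s=state();p,rr=rackpose(); M=rr.as_matrix(); print(s['q'].round(2),'rack',p.round(4),'yaw',np.degrees(np.arctan2(M[1,0],M[0,0])).round(2),M[:,2].round(3),s['clock'])
P2,r2=tool_for([*LC,.11],LY); plan(P2,r2,n=4)
f=frame(LY,0)
for n in('side','scene','wrist'):
    im,d,K,D,T=cam(n); np.savez(n+'6.npz',im=im,d=d,K=K,D=D,T=T)
    L=(cloud(d,K,D,T).reshape(-1,3)-[*LC,0])@f
    L=L[(abs(L[:,0])<.13)&(abs(L[:,1])<.06)]
    for zl,zh,nm in((p[2]+.061,p[2]+.072,'up panel'),(p[2]+.037,p[2]+.046,'up block'),(.062,.072,'low panel'),(.036,.046,'low')):
        for a,b in((-.13,-.07),(-.07,.07),(.07,.13)):
            q=L[(L[:,2]>zl)&(L[:,2]<zh)&(L[:,0]>a)&(L[:,0]<b)]
            if len(q)>25: print(n,nm,a,len(q),np.percentile(q,[2,98],axis=0).round(4)[:,:2].tolist(),np.percentile(q[:,2],90).round(4))
v=cv2.hconcat([cv2.resize(np.load('side6.npz')['im'][150:340,210:400],(400,400)),cv2.resize(np.load('scene6.npz')['im'][90:220,130:260],(400,400))])
cv2.imwrite('pics/c6.png',v[...,::-1])
```

```text
[-0.11  0.57  0.3   1.54  0.2   1.22 -0.51] rack [ 0.6002 -0.1973  0.1601] yaw 56.62 [0.001 0.001 1.   ] 22.9667
n 4 t [4.4, 0.1, 11.7] dr [0.0, 0.02, 0.0] mid [ 0.596 -0.204  0.149]
side up panel -0.13 273 [[-0.0957, -0.0258], [-0.0781, 0.0256]] 0.2288
side up panel -0.07 83 [[0.0034, -0.0297], [0.0195, 0.0289]] 0.231
side up panel 0.07 33 [[0.0837, -0.016], [0.0994, 0.0216]] 0.2301
side up block -0.13 102 [[-0.0963, -0.0266], [-0.0941, 0.0255]] 0.2052
side up block -0.07 512 [[-0.0518, -0.0256], [0.062, 0.0248]] 0.2036
side up block 0.07 104 [[0.0735, -0.0174], [0.0839, 0.0231]] 0.2045
side low panel -0.13 190 [[-0.0973, -0.0279], [-0.0788, 0.0235]] 0.0693
side low panel -0.07 62 [[-0.0699, -0.0096], [-0.0291, 0.0059]] 0.0717
side low -0.13 59 [[-0.0974, -0.0279], [-0.0951, 0.0221]] 0.0452
side low -0.07 112 [[-0.0616, -0.0198], [-0.0129, 0.0143]] 0.0435
scene up panel 0.07 93 [[0.0804, -0.0237], [0.0999, 0.0284]] 0.2309
scene up block -0.07 64 [[-0.0047, -0.0162], [0.0565, 0.0232]] 0.2042
scene up block 0.07 35 [[0.0873, -0.0252], [0.1, 0.0261]] 0.2046
scene low panel 0.07 76 [[0.0708, -0.0274], [0.0973, 0.0235]] 0.0698
scene low -0.07 68 [[-0.0619, -0.019], [0.0572, 0.0161]] 0.045
scene low 0.07 33 [[0.0883, -0.0592], [0.1247, 0.0246]] 0.0453
wrist up panel -0.07 749 [[0.0123, -0.0268], [0.0284, 0.0301]] 0.2309
wrist up panel 0.07 6718 [[0.0815, -0.0233], [0.0983, 0.029]] 0.2287
wrist up block -0.13 941 [[-0.0798, -0.0239], [-0.0723, 0.027]] 0.2051
wrist up block -0.07 4063 [[-0.0582, -0.021], [0.0648, 0.024]] 0.2024
wrist up block 0.07 822 [[0.0978, -0.0235], [0.0986, 0.0284]] 0.2053
wrist low panel 0.07 984 [[0.081, -0.0266], [0.0964, 0.0257]] 0.0677
wrist low 0.07 124 [[0.0963, -0.0599], [0.1249, 0.0242]] 0.0448
```

View pics/c6.png

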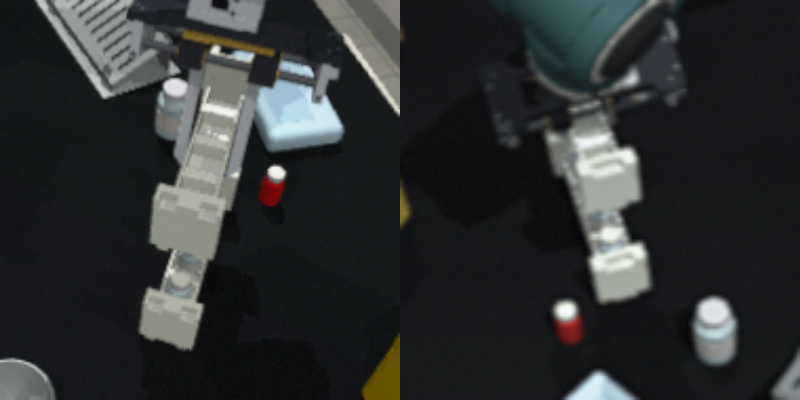

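Both views show matching ends: twin notches at -x (side, left), wide at +x (scene, right). I'll correct by about -2.5 mm in y and lower for a finer check.

Run:
```python
from tgt import *
f=frame(LY,0); P2,r2=tool_for([*LC,.088]+f@[0,-.0024,0],LY-.4); plan(P2,r2,n=6)
```

```text
n 6 t [4.2, 0.4, 11.4] dr [0.03, 0.01, 0.07] mid [ 0.597 -0.205  0.138]
```

Request:
{"api": "send_rows", "payload": {"commands": [{"claw": 1, "translation": [4.2, 0.4, 11.4], "dr": [0.03, 0, 0.07]}, {"claw": 1, "translation": [4.2, 0.4, 11.4], "dr": [0.03, 0, 0.07]}, {"claw": 1, "translation": [4.2, 0.4, 11.4], "dr": [0.03, 0, 0.07]}, {"claw": 1, "translation": [4.2, 0.4, 11.4], "dr": [0.03, 0, 0.07]}, {"claw": 1, "translation": [4.2, 0.4, 11.4], "dr": [0.03, 0, 0.07]}, {"claw": 1, "translation": [4.2, 0.4, 11.4], "dr": [0.03, 0, 0.07]}, {"claw": 1, "translation": [0, 0, 0], "dr": [0, 0, 0]}, {"claw": 1, "translation": [0, 0, 0], "dr": [0, 0, 0]}, {"claw": 1, "translation": [0, 0, 0], "dr": [0, 0, 0]}, {"claw": 1, "translation": [0, 0, 0], "dr": [0, 0, 0]}]}}

```text
clock: 23.95
tool_pos: [0.5978, -0.2076, 0.1022]
tcp_rot: [0.866, 0.462, -0.168, 0.09]
force: [0.3, 1.0, -0.8]
opening: 0.0358
finger_force: 44.7
```

```bash
cat > meas.py <<'E'
from tgt import *
s=state();p,rr=rackpose(); M=rr.as_matrix(); f=frame(LY,0)
print('rack rel',((p-[*LC,0])@f*1e3).round(2),'yaw',np.degrees(np.arctan2(M[1,0],M[0,0])).round(2),M[:,2].round(3),s['force'],s['clock'])
for n in('side','scene','wrist'):
    im,d,K,D,T=cam(n)
    L=(cloud(d,K,D,T).reshape(-1,3)-[*LC,0])@f
    L=L[(abs(L[:,0])<.13)&(abs(L[:,1])<.04)]
    # end faces: upper panel z p+10..p+66, lower panel 10..66
    for sg in(-1,1):
        E=L[(sg*L[:,0]>.075)&(sg*L[:,0]<.11)]
        for nm,z0 in(('up',p[2]),('low',0)):
            q=E[(E[:,2]>z0+.010)&(E[:,2]<z0+.065)]
            if len(q)>60:
                top=E[(E[:,2]>z0+.062)&(E[:,2]<z0+.072)]
                fx=q[sg*q[:,0]>.09][:,0]
                print(n,sg,nm,len(q),'face x',np.median(fx).round(4),'y',np.percentile(q[:,1],[2,98]).round(4),'mid',np.percentile(q[:,1],[2,98]).mean().round(4),'z top',np.median(top[:,2]).round(4) if len(top) else '')
E
python3 meas.py
```

```text
rack rel [-1.19 -3.46 88.43] yaw 56.13 [-0.     0.001  1.   ] [ 0.33423193  0.97331126 -0.80952622] 23.95
side -1 up 533 face x -0.0979 y [-0.0297  0.0212] mid -0.0042 z top 0.1555
side -1 low 411 face x -0.0962 y [-0.0281  0.0228] mid -0.0027 z top 0.0676
side 1 up 129 face x 0.0965 y [-0.0198  0.019 ] mid -0.0004 z top 0.1565
scene 1 up 217 face x 0.0945 y [-0.03    0.0237] mid -0.0031 z top 0.155
scene 1 low 190 face x 0.0962 y [-0.0278  0.0235] mid -0.0021 z top 0.0679
wrist -1 up 2165 face x nan y [-0.027   0.0245] mid -0.0012 z top 
wrist 1 up 7732 face x 0.0948 y [-0.0273  0.0232] mid -0.0021 z top 0.1554
wrist 1 low 1531 face x 0.0965 y [-0.0254  0.0245] mid -0.0004 z top 0.0667
  return _methods._mean(a, axis=axis, dtype=dtype,
  ret = ret.dtype.type(ret / rcount)
```

Run:
```python
from tgt import *
f=frame(LY,0)
P1,r1=tool_for([*LC,.072]+f@[.0005,-.00206,0],56.15); plan(P1,r1,n=4)
P2,_=tool_for([*LC,.060]+f@[.0005,-.00206,0],56.15); plan(P2,r1,n=6,p0=P1,r0=r1)
```

```text
n 4 t [1.9, -0.3, 3.6] dr [0.01, 0.01, -0.01] mid [ 0.598 -0.206  0.094]
n 6 t [0.7, 0.0, 1.9] dr [0.0, 0.0, 0.0] mid [ 0.598 -0.205  0.08 ]
```

Request:
{"api": "send_rows", "payload": {"commands": [{"claw": 1, "translation": [1.9, -0.3, 3.6], "dr": [0, 0, 0]}, {"claw": 1, "translation": [1.9, -0.3, 3.6], "dr": [0, 0, 0]}, {"claw": 1, "translation": [1.9, -0.3, 3.6], "dr": [0, 0, 0]}, {"claw": 1, "translation": [1.9, -0.3, 3.6], "dr": [0, 0, 0]}, {"claw": 1, "translation": [0, 0, 0], "dr": [0, 0, 0]}, {"claw": 1, "translation": [0, 0, 0], "dr": [0, 0, 0]}, {"claw": 1, "translation": [0, 0, 0], "dr": [0, 0, 0]}, {"claw": 1, "translation": [0, 0, 0], "dr": [0, 0, 0]}]}}

```text
clock: 24.77
tool_pos: [0.5973, -0.2056, 0.0855]
tcp_rot: [0.866, 0.462, -0.169, 0.09]
force: [0.3, 1.0, -2.1]
opening: 0.0357
finger_force: 44.7
```

```bash
python3 meas.py 2>/dev/null
```

```text
rack rel [ 0.28 -1.97 71.71] yaw 56.13 [0.001 0.001 1.   ] [ 0.32023278  0.95073776 -2.10574726] 24.7667
side -1 up 508 face x -0.0962 y [-0.0283  0.023 ] mid -0.0026 z top 0.1388
side -1 low 388 face x -0.0962 y [-0.0283  0.0229] mid -0.0027 z top 0.0675
side 1 up 169 face x nan y [-0.0187  0.0205] mid 0.0009 z top 0.1397
scene 1 up 211 face x 0.0958 y [-0.0282  0.0238] mid -0.0022 z top 0.1396
scene 1 low 177 face x 0.0959 y [-0.028   0.0242] mid -0.0019 z top 0.0661
wrist -1 up 2046 face x nan y [-0.0257  0.0259] mid 0.0001 z top 
wrist 1 up 7728 face x 0.0963 y [-0.0259  0.0247] mid -0.0006 z top 0.1387
wrist 1 low 1512 face x 0.0969 y [-0.026   0.0251] mid -0.0005 z top 0.0665
```

Aligned to within about 0.3 mm. Lowering in small steps.

Request:
{"api": "send_rows", "payload": {"commands": [{"claw": 1, "translation": [0.8, 0, 1.9], "dr": [0, 0, 0]}, {"claw": 1, "translation": [0.8, 0, 1.9], "dr": [0, 0, 0]}, {"claw": 1, "translation": [0.8, 0, 1.9], "dr": [0, 0, 0]}, {"claw": 1, "translation": [0.8, 0, 1.9], "dr": [0, 0, 0]}, {"claw": 1, "translation": [0, 0, 0], "dr": [0, 0, 0]}, {"claw": 1, "translation": [0, 0, 0], "dr": [0, 0, 0]}]}}

```text
clock: 25.42
tool_pos: [0.5972, -0.2054, 0.0769]
tcp_rot: [0.866, 0.462, -0.169, 0.09]
force: [0.4, 0.2, -2.0]
opening: 0.0356
finger_force: 44.7
```

Request:
{"api": "send_rows", "payload": {"commands": [{"claw": 1, "translation": [0.6, 0, 1.5], "dr": [0, 0, 0]}, {"claw": 1, "translation": [0.4, 0, 1.0], "dr": [0, 0, 0]}, {"claw": 1, "translation": [0, 0, 0], "dr": [0, 0, 0]}, {"claw": 1, "translation": [0, 0, 0], "dr": [0, 0, 0]}, {"claw": 1, "translation": [0, 0, 0], "dr": [0, 0, 0]}]}}

```text
clock: 25.83
tool_pos: [0.5973, -0.2055, 0.0745]
tcp_rot: [0.866, 0.462, -0.169, 0.09]
force: [-0.8, 0.2, -1.5]
opening: 0.0358
finger_force: 44.7
```

```bash
python3 meas.py 2>/dev/null
```

```text
rack rel [ 0.37 -1.86 60.65] yaw 56.13 [0.001 0.001 1.   ] [-0.81299405  0.21861415 -1.45933222] 25.8333
side -1 up 488 face x -0.0963 y [-0.0282  0.0231] mid -0.0026 z top 0.1276
side -1 low 345 face x -0.0962 y [-0.0282  0.023 ] mid -0.0026 z top 0.0672
side 1 up 175 face x nan y [-0.0182  0.0202] mid 0.001 z top 0.1283
scene 1 up 209 face x 0.0959 y [-0.0282  0.0241] mid -0.002 z top 0.128
scene 1 low 166 face x 0.096 y [-0.0282  0.0242] mid -0.002 z top 0.0667
wrist -1 up 2030 face x nan y [-0.0256  0.026 ] mid 0.0002 z top 
wrist 1 up 7734 face x 0.0964 y [-0.0259  0.0247] mid -0.0006 z top 0.1277
wrist 1 low 1580 face x 0.0969 y [-0.0263  0.0254] mid -0.0005 z top 0.067
```

Request:
{"api": "send_rows", "payload": {"commands": [{"claw": 1, "translation": [0.3, 0, 0.7], "dr": [0, 0, 0]}, {"claw": 1, "translation": [0, 0, 0], "dr": [0, 0, 0]}, {"claw": 1, "translation": [0, 0, 0], "dr": [0, 0, 0]}, {"claw": 1, "translation": [0, 0, 0], "dr": [0, 0, 0]}]}}

```text
clock: 26.32
tool_pos: [0.5974, -0.2054, 0.074]
tcp_rot: [0.866, 0.462, -0.169, 0.09]
force: [-2.5, 1.9, 5.7]
opening: 0.0357
finger_force: 44.6
```

Request:
{"api": "send_rows", "payload": {"grip_force": 10, "commands": [{"claw": 1, "translation": [0, 0, 0], "dr": [0, 0, 0]}, {"claw": 1, "translation": [0, 0, 0], "dr": [0, 0, 0]}, {"claw": 0.2, "translation": [0, 0, 0], "dr": [0, 0, 0]}, {"claw": 0.0, "translation": [0, 0, 0], "dr": [0, 0, 0]}, {"claw": -0.2, "translation": [0, 0, 0], "dr": [0, 0, 0]}, {"claw": -0.3, "translation": [0, 0, 0], "dr": [0, 0, 0]}, {"claw": -0.3, "translation": [0, 0, 0], "dr": [0, 0, 0]}, {"claw": -0.3, "translation": [0, 0, 0], "dr": [0, 0, 0]}]}}

```text
clock: 26.98
tool_pos: [0.5973, -0.2054, 0.0736]
tcp_rot: [0.866, 0.462, -0.169, 0.09]
force: [-0.1, -1.1, 0.3]
opening: 0.0609
finger_force: 0.0
```

```bash
python3 meas.py 2>/dev/null; python3 -c "
from h import *
s=state();print(s['opening'],s['finger_force'],s['force'])"
```

```text
rack rel [ 0.39 -1.81 59.79] yaw 56.13 [0.001 0.001 1.   ] [-0.13684047 -1.14816533  0.27017171] 26.9833
side -1 up 484 face x -0.0961 y [-0.0283  0.0225] mid -0.0029 z top 0.1272
side -1 low 352 face x -0.0962 y [-0.0281  0.023 ] mid -0.0026 z top 0.0685
side 1 up 232 face x 0.0957 y [-0.0289  0.0221] mid -0.0034 z top 0.1272
side 1 low 72 face x 0.0919 y [-0.0288  0.0231] mid -0.0029 z top 0.0668
scene 1 up 212 face x 0.0957 y [-0.0287  0.024 ] mid -0.0024 z top 0.1265
scene 1 low 162 face x 0.0961 y [-0.0278  0.0239] mid -0.002 z top 0.0669
wrist -1 up 2014 face x nan y [-0.0262  0.0255] mid -0.0004 z top 
wrist 1 up 7678 face x 0.0964 y [-0.0267  0.024 ] mid -0.0014 z top 0.1266
wrist 1 low 1614 face x 0.0969 y [-0.0263  0.0254] mid -0.0004 z top 0.0672
0.06086760145376464 0.0 [-0.35259698  0.40159446  0.30273301]
```

Seated and released. Retreating along the tool axis.

Request:
{"api": "send_rows", "payload": {"commands": [{"claw": -0.3, "translation": [0, 0, -15], "dr": [0, 0, 0]}, {"claw": -0.3, "translation": [0, 0, -25], "dr": [0, 0, 0]}, {"claw": -0.3, "translation": [0, 0, -35], "dr": [0, 0, 0]}, {"claw": -0.3, "translation": [0, 0, -35], "dr": [0, 0, 0]}, {"claw": -0.3, "translation": [0, 0, -30], "dr": [0, 0, 0]}, {"claw": -0.3, "translation": [0, 0, -20], "dr": [0, 0, 0]}, {"claw": -0.3, "translation": [0, 0, 0], "dr": [0, 0, 0]}, {"claw": -0.3, "translation": [0, 0, 0], "dr": [0, 0, 0]}, {"claw": -0.3, "translation": [0, 0, 0], "dr": [0, 0, 0]}, {"claw": -0.3, "translation": [0, 0, 0], "dr": [0, 0, 0]}]}}

```text
clock: 27.97
tool_pos: [0.6301, -0.1559, 0.2208]
tcp_rot: [0.866, 0.462, -0.17, 0.09]
force: [0.3, -0.0, 0.7]
opening: 0.061
finger_force: 0.0
```

```bash
sed 's/^s=state();p,rr=rackpose();/s=state();_,rr=rackpose();p=np.array([*LC,.06]);/' meas.py > m2.py; python3 m2.py 2>/dev/null
python3 - <<'E'
from tgt import *
f=frame(LY,0)
for n in('side','scene'):
    im,d,K,D,T=cam(n); L=(cloud(d,K,D,T).reshape(-1,3)-[*LC,0])@f
    q=L[(abs(L[:,0])<.11)&(abs(L[:,1])<.04)&(L[:,2]>.123)&(L[:,2]<.135)]; A=np.c_[q[:,:2],np.ones(len(q))]; print(n,np.linalg.lstsq(A,q[:,2],rcond=None)[0].round(4))
    cv2.imwrite('pics/f_%s.png'%n,im[...,::-1])
E
```

```text
rack rel [ 0.  0. 60.] yaw 56.1 [0.003 0.001 1.   ] [ 0.348846   -0.04814697  0.69613711] 27.9667
side -1 up 491 face x -0.0961 y [-0.0283  0.0225] mid -0.0029 z top 0.1272
side -1 low 350 face x -0.0962 y [-0.0281  0.0229] mid -0.0026 z top 0.0674
side 1 up 341 face x 0.0969 y [-0.0292  0.0219] mid -0.0036 z top 0.1278
side 1 low 77 face x 0.0925 y [-0.0289  0.0231] mid -0.0029 z top 0.0678
scene 1 up 215 face x 0.0959 y [-0.0289  0.0235] mid -0.0027 z top 0.127
scene 1 low 161 face x 0.096 y [-0.0278  0.0241] mid -0.0018 z top 0.0673
wrist -1 up 1029 face x nan y [-0.0257  0.0266] mid 0.0005 z top 0.1267
wrist -1 low 151 face x nan y [-0.026   0.0277] mid 0.0009 z top 0.067
wrist 1 up 1395 face x 0.0966 y [-0.0265  0.0237] mid -0.0014 z top 0.1266
wrist 1 low 637 face x 0.0962 y [-0.0259  0.025 ] mid -0.0005 z top 0.0674
side [ 0.004  -0.0072  0.1273]
scene [ 0.0055 -0.0049  0.1266]
```

View pics/f_side.png

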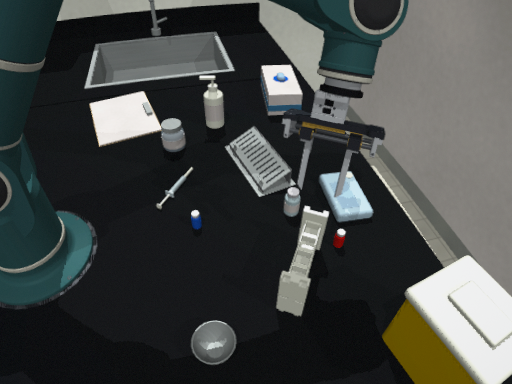

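The final side view shows the upper rack stacked square on the lower one, from (313,225) to (293,290), level and 60 mm up. The arm is clear and the bystanders have not moved.

```bash
python3 -c "
from cell import *
print(hand_in())"
```

```text
the job is handed in; nothing more can be done
None
```

I put both loose vials in the empty wells and stacked the upper rack the right way round, fully seated and released, then handed the job in at about 28 s; `hand_in()` returned no verdict.

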